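Fit the cup of a soapstone candlestick in the quick-release vise

ROBOT

A 6-joint arm with a two-finger parallel gripper is mounted at the origin on the work surface. World frame = base frame: x ahead of the robot, y to its left, z up, the work surface at z = 0. Lengths are in m, angles in rad, forces in N, time in s.
With the tool pointing down it reaches from about 0.375 to 0.9 m from the base axis. Payload 3.1 kg.
Tool frame: the origin (TCP) lies at the very end of the fingers, on their centre line; the grasp point (between the pads) lies 19 mm behind it (arm.tcp_to_grasp is the distance from the TCP to the grasp point, in m); x points along the fingers, y is the direction in which the jaws open and shut, and the axes are right-handed (so a half turn about x gives the same grasp; the last joint's range is limited). The gripper opens to 87 mm and grips with 3 to 60 N. Pads are 19 mm wide; open, the fingers measure 117 mm over their backs; the gripper's body (75 mm by 190 mm) begins 51 mm behind the grasp point.
Start: joints at [-1.466, 0.527, 1.433, -0, 1.181, -0.178], TCP at [0.175, -0.6, 0.223] pointing down, gripper open.
Joint ranges: [-3.08, 3.08], [-0.75, 2.2], [0.22, 2.44], [-1.43, 4.57], [0, 2.65], [-2.85, 2.85]. Speed limits (rad/s): [2.79, 2.79, 3.14, 3.14, 3.14, 3.14].

INTERFACE

Orientations are given as a rotation vector (axis times angle).
In Python, from plant import arm, vision gives the robot as it stands. The module is installed in compiled form; this text tells all that it offers.
- The arm moves only by the shell command python3 -m handwheel 'ROWS'. ROWS is JSON, a list of rows, each a list of 3 entries, a list of its own where there are three numbers: the shift along the tool's x, y, z in m, then the turn, a rotation vector about the tool's x, y, z in degrees, then the opening, from 0 (shut) to 1 (fully open). A call has 1 to 10 rows; each row shifts and turns the commanded pose from where the row before left it, along the tool's axes as they then stand; what a row does not reach is not made up. A row lasts 1/10 s, in which the tool goes at most 50 mm and 8.59 degrees, less where a joint would pass 70% of its speed; a pose out of reach is approached as far as the arm can. A call with a gripper value outside its range is refused whole. The fingers move at their own pace and stop on an object; the grip force is fixed at half the most. Time passes only in rows, so rows that do not move let the fingers close. It gives the time, the measured TCP pose, the force and the opening at its end, in the units of the state.
- arm.state(): the state, without advancing time (a new reading comes with each control period).
- vision.snapshot(name): name is "scene" or "top" or "wrist"; returns the picture (420x560x3 uint8, red, green, blue); there is no depth.
- vision.get_calibration(name): a dict with "K" (3x3 intrinsics, pixels), "camera_from_world" (4x4, takes a point from world to camera coordinates). Camera axes: x right, y up, looking along -z (the intrinsics and any distortion apply to the point x, -y, -z); pixel columns grow to the right and rows downward; lengths in m; the calibration is good to about 2 mm. A picture is of the moment at which its call begins: read the wrist's pose just before it. get_calibration takes no time and is no camera call; for the wrist camera it gives the pose at the moment of the call.
- arm.close_job(): hands the job in, once; it reports no verdict.
The state is a dict: "time": time; "q": joint angles; "joint_velocities": joint speeds; "effort": joint torques, N m; "position": TCP position; "eef_rot": TCP orientation; "ft_force": force on the tool from outside, world axes, zero at the start; "wrist_torque": the same for the moment, N m; "width": finger opening in m.
Only numpy, scipy, OpenCV 4.12 (cv2) and the standard library are available. Lean on these libraries where they do the work, as an engineer would, in place of code of your own. Each camera call takes 0.05 s, during which the arm holds its last target.

TASK

Clear every offcut chunk off the vise and the bench down the tin funnel into the crate, and leave the other things on the bench where they are. Stand the loose candlestick on the vise bed, run the jaw up to it with the quick-release lever, let the lever go and screw the vise tight, and turn the brass cup clockwise until it is fully home on the stone (unclamped, the round stone just spins along with it). Then open the vise and stand the candlestick upright on the finishing board next to the one already done.

Things in the scene. Friction and masses are not known exactly. Their poses are not given: they have to be found in the camera images.
- vise: small iron bench vise bolted to the bench. Origin on the bench under the middle of the bed; x across the jaws, y (sliding direction) from the movable to the fixed jaw, z up. Bed x +-56 mm, its flat top 42 mm above the bench (a rack, 4 mm higher, at x 35 to 51, y below -22 mm); the fixed jaw's face is at y = +70 mm, looking along -y. Both jaws are 112 mm wide and reach to 90 mm above the bench
- jaw: movable jaw: origin at the centre of its leather face when unloaded, 66 mm above the bench, looking along the vise's +y towards the fixed jaw; axes as the vise's. The jaw is 26 mm thick and is moved by the carriage and, finely, by the screw; pressed on the work, its leather facing gives 1 mm per 18 N while this origin goes on
- carriage (a joint): position of the sliding carriage that carries the movable jaw, lever and screw, in m: 0 fully open (130 mm between the jaws with screw at 0), grows towards closed. Locked by a toothed half-nut in a rack of 8 mm pitch (so it settles up to 4 mm either way when the lever is let go; the screw takes that up); with the lever fully squeezed it slides with 2 to 3 N
- release_lever (a joint): quick-release lever, rad: about 0 let go (locked), about 0.28 fully squeezed, free of the rack above about 0.2; it springs back. Lever and post plates are 26 mm wide (along y), 8 mm thick and reach from 85 to 128 mm above the bench; the iron below them ends at 85 mm. It takes 16 to 19 N: pinch both plates along x with about 35 N, then move along y to slide the jaw
- release_grip (a point): where to squeeze the quick release, on the carriage 54 mm behind the movable jaw's face, 112 mm above the bench: between two upright steel plates facing each other across the vise's x, the fixed post (-x side) and the lever (+x side), outer faces 48 mm apart when let go and about 39 mm when squeezed. The point is the middle between the outer faces when squeezed
- screw (a joint): angle of the vise screw with its star handle, rad, free within +-7. Positive is tightening: clockwise seen from the handle end, so the ball on top moves along the vise's +x. One turn moves the jaw 8 mm. It takes about 4 N at a ball and stays where it is left. The leather and the locked rack each give 1 mm per 18 N or so: about three quarters of a turn past contact is tight (some 50 N)
- ball0 (a point): centre of one ball (18 mm) of the three-ball star handle at the end of the screw; spokes 8 mm thick. The balls go round the screw axis in the vise's x-z plane at 50 mm radius; the axis is 67 mm above the bench, at vise x = 0, 142 mm behind the movable jaw's face. At screw = 0 this ball is on top, the others a third of a turn away. Pinch a ball along the vise's y and carry it round
- stem (a point): the loose candlestick, turned in cream soapstone, 0.48 kg, round, standing on the bench at first: a cylindrical foot 60 mm in diameter and 38 mm tall, narrowing to a stem 32 mm in diameter from 50 to 82 mm height, then the brass cup. This point is on its axis, 62 mm above its underside, where the stem can be gripped; z is its axis, up
- cup (a joint): turn of the knurled brass candle cup on the loose candlestick, rad: grows clockwise seen from above, from a fraction of a radian at the start to 3.4, a hard stop, where the cup sits on the stone. Stiff thread (0.22 N m); it goes down 0.8 mm per radian
- cup_mid (a point): middle of that brass cup, on the candlestick's axis (34 mm diameter, 24 mm tall, its rim is 109 mm above the candlestick's underside at the start)
- chunk1_mid (a point): rough offcut chunk of soapstone, about 24 x 31 mm and 26 mm high (x, y, z of its frame), middle of the chunk (12 mm above its underside). At the start chunks 1 to 3 lie on the vise bed between the jaws and chunk4 on the bench in front; some are absent
- chunk2_mid (a point): another chunk, about 26 x 34 mm and 28 mm high, as chunk1
- chunk3_mid (a point): another chunk, about 23 x 29 mm and 25 mm high, as chunk1
- chunk4_mid (a point): another chunk, about 25 x 33 mm and 27 mm high, as chunk1
- funnel_mouth (a point): centre of the mouth of the tin funnel, 156 mm across, its rim 188 mm above the bench; axes along the crate's sides, z up. The funnel is bolted over the middle of the slatted crate's lid, and its 82 mm wide spout lets chunks fall through. The crate below stands on the bench, 220 mm square outside, 202 mm inside, the lid 100 mm above the bench
- board_top (a point): centre of the top of the finishing board, a plank 240 (x) x 180 (y) x 16 mm lying on the bench; axes along its sides. The finished candlestick stands on its +x half, the -x half is free
- done_stick: the finished candlestick on the finishing board (same shape, 60 mm foot, 106 mm tall), origin under its foot. Leave it
- hippo: pink soapstone hippo, about 150 x 60 x 80 mm, origin under it. Leave it
- egg: grey stone egg with a flattened foot, 54 mm across, 63 mm tall, origin under it. Leave it
- rasp: half-round rasp with wooden handle, 285 mm long, lying. Leave it
- mallet: acacia mallet, head 72 mm in diameter, lying. Leave it
- wax_tin: round tin, 71 mm across, 34 mm tall. Leave it
- rubbing_block: cork rubbing block 45 x 90 x 29 mm. Leave it
- stone_bowl: pink soapstone bowl, 100 mm across, 45 mm tall. Leave it
Not all that is in view belongs to the job. Leave any black look-alike of the part that bears chunk1_mid alone. Leave any red look-alike of the part that bears stem alone.

How it is judged:
By the outcome, as a careful person would: the job done as asked, in the order asked, and still so for the second after the job is handed in, with the robot touching nothing.
Of chunk1, chunk2, chunk3, chunk4 only 2 to 4 are there at a start; the rules pass over those that are not, and their reading is None.
At some moment in a run one of chunk1, chunk2, chunk3, chunk4 may be knocked a few centimetres aside while the robot is not near it.
Once in a run the grip may slacken for a moment while it holds something.
It also fails if it takes over 210 s, if anything falls off the work surface, if the arm or the gripper's body presses on something with over 40 N, if the wrist force passes 120 N, or if a joint passes its speed limit or range.

## Working session

There is one attempt and no reset: what is moved stays moved. The work goes in short steps, Python scripts to look and compute and a shell command to move; the robot and the scene stay as the last step left them, time stands still between calls to the robot, and variables do not carry over. Pictures are saved under pics/ and viewed, and the job is handed in when it is done.

```bash
ls; mkdir -p pics; cat > h.py <<'E'
import numpy as np, cv2
from plant import arm, vision
def snap(n,f):
    c=vision.get_calibration(n); im=vision.snapshot(n); cv2.imwrite('pics/'+f,im[:,:,::-1].copy()); return im,c
def ray(c,u,v):
    K=np.array(c['K']);T=np.array(c['camera_from_world']);R=T[:3,:3];t=T[:3,3]
    d=np.linalg.inv(K)@[u,v,1]; d=d*[1,-1,-1]; o=-R.T@t; return o,R.T@d
def onplane(c,u,v,z):
    o,d=ray(c,u,v); return o+d*(z-o[2])/d[2]
def proj(c,p):
    K=np.array(c['K']);T=np.array(c['camera_from_world']); q=T[:3,:3]@np.array(p)+T[:3,3]; q=K@(q*[1,-1,-1]); return q[:2]/q[2]
E
python3 - <<'E'
from h import *
s=arm.state(); print(s)
for n in ['scene','top','wrist']:
    im,c=snap(n,n+'0.png'); print(n,{k:np.round(v,4).tolist() if k in('K','camera_from_world') else v for k,v in c.items()})
    print(ray(c,280,210))
E
```

```text
pics
{'time': 0.0, 'q': array([-1.46548750e+00,  5.28447713e-01,  1.43388098e+00,  3.02060834e-06,
        1.18141300e+00, -1.78495330e-01]), 'joint_velocities': array([ 0.0013055 , -0.00029117,  0.00118858,  0.00056959,  0.0011165 ,
       -0.00045092]), 'effort': array([-2.36859771e-03, -4.40044677e+01, -1.76594728e+01,  6.32244092e-02,
        5.82991086e-02, -1.79178937e-04]), 'position': array([ 0.17496041, -0.59925532,  0.22158977]), 'eef_rot': array([ 2.07024715,  0.29799223, -2.0700769 ]), 'ft_force': array([-0.22626978, -0.17211101, -0.21123871]), 'wrist_torque': array([0.00439735, 0.02930905, 0.04430005]), 'width': 0.08681519384315765}
scene {'K': [[395.95, 0.0, 269.8612], [0.0, 395.95, 208.9604], [0.0, 0.0, 1.0]], 'camera_from_world': [[-0.8667, 0.4988, 0.0111, 0.4713], [-0.3311, -0.5917, 0.7351, 0.069], [0.3732, 0.6334, 0.6779, -1.2219], [0.0, 0.0, 0.0, 1.0]]}
(array([0.8873004 , 0.57970506, 0.77242567]), array([-0.39451972, -0.61904298, -0.67956056]))
top {'K': [[518.5873, 0.0, 278.532], [0.0, 518.5873, 206.7612], [0.0, 0.0, 1.0]], 'camera_from_world': [[0.0127, -0.9998, 0.0146, -0.0123], [0.9985, 0.0135, 0.0524, -0.5699], [-0.0526, 0.0139, 0.9985, -1.6049], [0.0, 0.0, 0.0, 1.0]]}
(array([0.48476559, 0.01769296, 1.63254495]), array([ 0.04640223, -0.01679896, -0.99880511]))
wrist {'K': [[359.9737, 0.0, 276.9595], [0.0, 359.9737, 209.8679], [0.0, 0.0, 1.0]], 'camera_from_world': [[0.2803, -0.9599, -0.0022, -0.6234], [0.9252, 0.2708, -0.2659, 0.032], [0.2558, 0.0725, 0.964, -0.3899], [0.0, 0.0, 0.0, 1.0]]}
(array([ 0.24493389, -0.57875766,  0.38303118]), array([-0.25382007, -0.08074872, -0.96391208]))
```

View pics/top0.png

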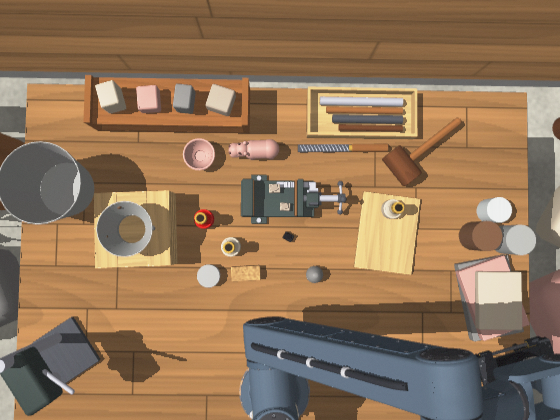

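View pics/scene0.png

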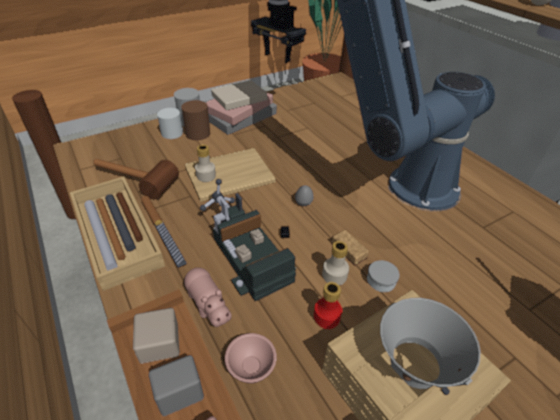

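View pics/wrist0.png

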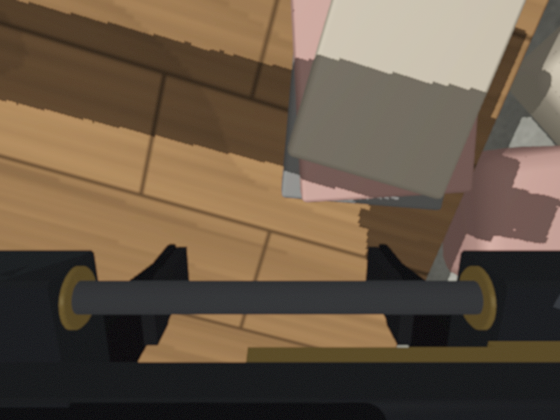

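The top view shows the vise at (290,198) with its movable jaw and handle on the right. Also in view:
- pale candlestick at (231,246)
- red look-alike at (204,218)
- black look-alike chunk at (289,237)
- funnel at (125,229)
- board at (388,232)

Next I'll zoom in on the vise.

```bash
python3 - <<'E'
from h import *
im=cv2.imread('pics/top0.png'); a=cv2.resize(im[165:260,215:365],None,fx=5,fy=5,interpolation=cv2.INTER_CUBIC); cv2.imwrite('pics/topz.png',a)
im=cv2.imread('pics/scene0.png'); a=cv2.resize(im[170:305,190:360],None,fx=4.4,fy=4.4,interpolation=cv2.INTER_CUBIC); cv2.imwrite('pics/scenez.png',a)
E
```

```text
(no output)
```

View pics/topz.png

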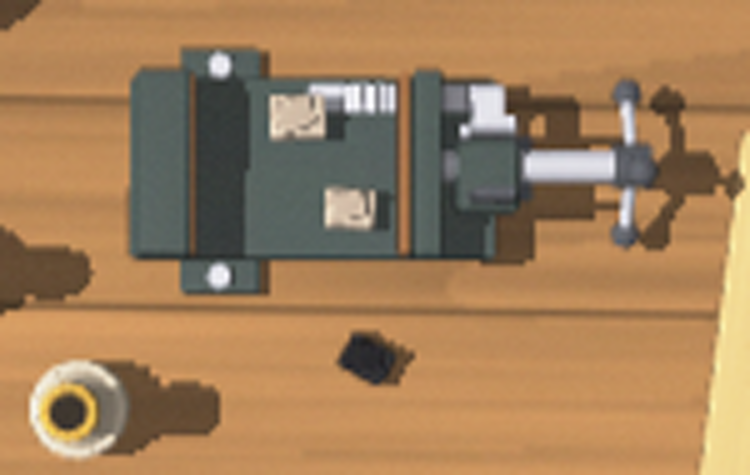

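View pics/scenez.png

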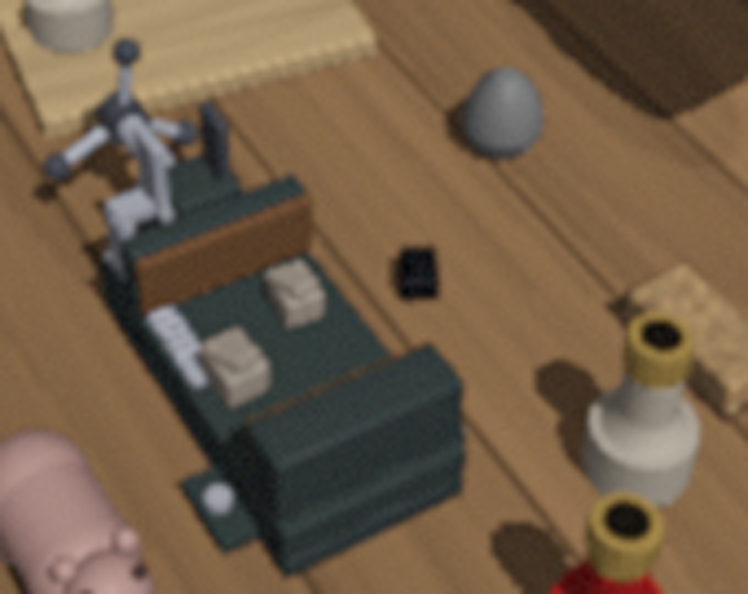

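```bash
python3 - <<'E'
from h import *
c=vision.get_calibration('top'); c2=vision.get_calibration('scene')
def T(u,v,z,l): print(l,np.round(onplane(c,215+u/5,165+v/5,z),4))
def S(u,v,z,l): print(l,np.round(onplane(c2,190+u/4.4,170+v/4.4,z),4))
T(190,75,.09,'fixface far');T(190,256,.09,'fixface near');T(405,76,.09,'movface');T(405,256,.09,'mov near')
T(132,75,.09,'fix back far');T(132,256,.09,'fixback near')
T(219,65,.015,'bolt');T(219,275,.015,'bolt')
T(297,117,.068,'chunkA top');T(350,208,.068,'chunkB top')
T(634,165,.067,'hub');T(626,92,.042,'ballR');T(624,235,.042,'ballL')
T(70,411,.109,'cup rim');T(77,410,0.036,'foot')
S(237,358,.068,'chA');S(297,285,.068,'chB'); S(660,337,.109,'cup rim'); S(125,52,.117,'ball0')
S(248,428,.09,'fixface far');
T(371,357,.02,'black')
im=cv2.imread('pics/top0.png')
def P(u,v,z,l): print(l,np.round(onplane(c,u,v,z),4))
P(125,229,.188,'funnel');
for p in [(365,192),(421,199),(412,274),(355,266)]: P(*p,.016,'board')
P(398,208,.122,'done rim');P(317,274,.03,'egg');P(246,273,.03,'block');P(209,276,.03,'tin');P(204,218,.1,'red')
E
```

```text
fixface far [0.645  0.0735 0.09  ]
fixface near [0.5369 0.0718 0.09  ]
movface [ 0.6462 -0.0549  0.09  ]
mov near [ 0.5386 -0.0561  0.09  ]
fix back far [0.6445 0.1081 0.09  ]
fixback near [0.5364 0.1063 0.09  ]
bolt [0.6593 0.0581 0.015 ]
bolt [0.5278 0.0562 0.015 ]
chunkA top [0.6227 0.0092 0.068 ]
chunkB top [ 0.5679 -0.0236  0.068 ]
hub [ 0.5964 -0.1955  0.067 ]
ballR [ 0.6433 -0.1937  0.042 ]
ballL [ 0.555 -0.193  0.042]
cup rim [0.4446 0.1399 0.109 ]
foot [0.4433 0.1415 0.036 ]
chA [0.6261 0.0191 0.068 ]
chB [ 0.5725 -0.0124  0.068 ]
cup rim [0.4467 0.1449 0.109 ]
ball0 [ 0.5921 -0.1901  0.117 ]
fixface far [0.6505 0.0803 0.09  ]
black [ 0.478 -0.039  0.02 ]
funnel [0.4934 0.4223 0.188 ]
board [ 0.6199 -0.2752  0.016 ]
board [ 0.6003 -0.4514  0.016 ]
board [ 0.366  -0.4229  0.016 ]
board [ 0.3887 -0.2449  0.016 ]
done rim [ 0.5654 -0.353   0.122 ]
egg [ 0.3636 -0.1256  0.03  ]
block [0.3641 0.0927 0.03  ]
tin [0.3537 0.206  0.03  ]
red [0.5293 0.2158 0.1   ]
```

```bash
cat >> h.py <<'E'
from scipy.spatial.transform import Rotation as Ro
def st():
    s=arm.state(); R=Ro.from_rotvec(s['eef_rot']).as_matrix(); return s,np.array(s['position']),R
def go(target,ydir=None):
    """print shift in tool axes to put TCP at target; if ydir (world xy angle deg of tool y, mod 180) print turn about tool axes for a tool-down pose"""
    s,p,R=st(); print('t%.2f'%s['time'],'p',np.round(p,4),'w%.4f'%s['width'],'F',np.round(s['ft_force'],1),'q',np.round(s['q'],2))
    if ydir is not None:
        best=None
        for k in (0,180):
            a=np.radians(ydir+k); y=np.array([np.cos(a),np.sin(a),0]); x=np.array([0,0,-1.]); z=np.cross(x,y); G=np.stack([x,y,z],1)
            rv=np.degrees(Ro.from_matrix(R.T@G).as_rotvec())
            print('turn',np.round(rv,2))
            if best is None or np.linalg.norm(rv)<np.linalg.norm(best[0]): best=(rv,G)
        R=best[1]
    if target is not None: print('shift (in tool axes after turn)',np.round(R.T@(np.array(target)-p),4), 'cur axes x,y,z:',np.round(R.T,3).tolist())
E
python3 - <<'E'
from h import *
go([.59,-.0,.30],90)
E
```

```text
t0.15 p [ 0.1749 -0.5994  0.2218] w0.0871 F [-0.8  0.4 -0.6] q [-1.47  0.53  1.43  0.    1.18 -0.18]
turn [-1.6374e+02 -1.4000e-01 -1.0000e-02]
turn [16.26 -0.    0.09]
shift (in tool axes after turn) [-0.0782 -0.5994 -0.4151] cur axes x,y,z: [[0.0, 0.0, -1.0], [-0.0, -1.0, 0.0], [-1.0, 0.0, 0.0]]
```

```bash
python3 -m handwheel '[[[-0.03,0,0],[8.13,0,0],1],[[-0.03,0,0],[8.13,0,0],1],[[0,-0.035,-0.03],[0,0,0],1],[[0,-0.035,-0.03],[0,0,0],1],[[0,-0.035,-0.03],[0,0,0],1],[[0,-0.035,-0.03],[0,0,0],1],[[0,-0.035,-0.03],[0,0,0],1],[[0,-0.04,-0.028],[0,0,0],1],[[0,-0.04,-0.028],[0,0,0],1],[[0,-0.04,-0.028],[0,0,0],1]]'; python3 -m handwheel '[[[0,-0.045,-0.02],[0,0,0],1],[[0,-0.045,-0.02],[0,0,0],1],[[0,-0.045,-0.02],[0,0,0],1],[[0,-0.045,-0.02],[0,0,0],1],[[0,-0.045,-0.015],[0,0,0],1],[[0,0,0],[0,0,0],1]]'; python3 -c "
from h import *
go([.53,0,.28],90); im,c=snap('wrist','w1.png')"
```

```text
time: 1.15
position: [0.4097, -0.3031, 0.2824]
eef_rot: [-2.221, 0.0, 2.221]
ft_force: [0.6, -0.1, 0.0]
width: 0.087
time: 1.75
position: [0.5046, -0.0745, 0.2823]
eef_rot: [2.219, 0.011, -2.219]
ft_force: [-0.2, -0.6, -0.8]
width: 0.0868
t1.75 p [ 0.5046 -0.0745  0.2823] w0.0868 F [-0.2 -0.6 -0.8] q [-0.37  0.3   1.64  0.    1.2   1.2 ]
turn [-1.7958e+02 -2.3000e-01  2.0000e-02]
turn [0.42 0.01 0.15]
shift (in tool axes after turn) [ 0.0023 -0.0745 -0.0254] cur axes x,y,z: [[0.0, 0.0, -1.0], [-0.0, -1.0, 0.0], [-1.0, 0.0, 0.0]]
```

View pics/w1.png

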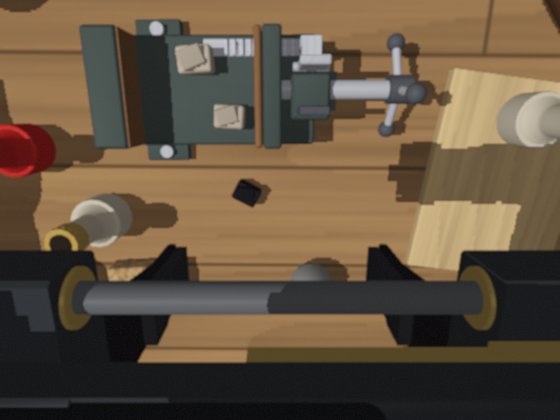

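```bash
python3 - <<'E'
from h import *
im=cv2.imread('pics/w1.png'); a=cv2.resize(im[10:170,70:345],None,fx=2.9,fy=2.9,interpolation=cv2.INTER_CUBIC); cv2.imwrite('pics/w1z.png',a)
a=cv2.resize(im[20:170,330:470],None,fx=4,fy=4,interpolation=cv2.INTER_CUBIC); cv2.imwrite('pics/w1y.png',a)
E
```

```text
(no output)
```

View pics/w1z.png

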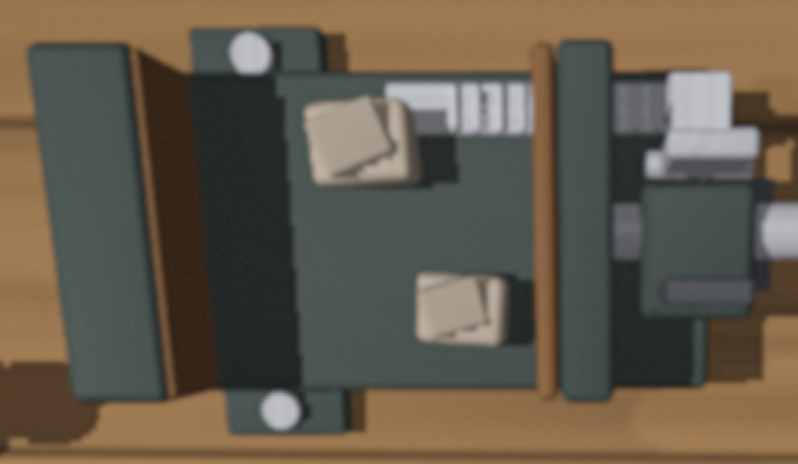

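```bash
cat > m.py <<'E'
from h import *
E
python3 - <<'E'
from h import *
c=vision.get_calibration('wrist'); print('cam',ray(c,0,0)[0])
def W(u,v,z,l,f=2.9,ox=70,oy=10): print(l,np.round(onplane(c,ox+u/f,oy+v/f,z),4))
W(138,48,.09,'fix far');W(174,398,.09,'fix near');W(30,46,.09,'fixb far');W(74,398,.09,'fixb near')
W(536,45,.09,'mov far');W(541,398,.09,'mov near');W(609,43,.09,'movb far');W(609,398,.09,'movb near')
W(250,52,.014,'bolt');W(281,410,.014,'bolt')
W(348,137,.068,'A top'); W(459,308,.068,'B top')
W(362,142,.055,'A');W(462,309,.055,'B')
def Y(u,v,z,l): W(u,v,z,l,1,0,0)
Y(395,42,.042,'ballR');Y(386,129,.042,'ballL');Y(418,92,.117,'ball0')
Y(247,193,.02,'black')
Y(65,241,.109,'cup');Y(102,220,.038,'foot')
Y(20,150,.038,'red foot')
Y(455,70,.016,'b1');Y(409,264,.016,'b2')
E
```

```text
cam [ 0.57711259 -0.07615141  0.44358894]
fix far [0.6482 0.0668 0.09  ]
fix near [0.5415 0.0666 0.09  ]
fixb far [0.6486 0.0999 0.09  ]
fixb near [0.5413 0.1002 0.09  ]
mov far [ 0.6498 -0.0559  0.09  ]
mov near [ 0.5422 -0.0564  0.09  ]
movb far [ 0.6505 -0.0783  0.09  ]
movb near [ 0.5424 -0.0792  0.09  ]
bolt [0.6624 0.0557 0.014 ]
bolt [0.5292 0.0541 0.014 ]
A top [0.626  0.0085 0.068 ]
B top [ 0.5709 -0.0269  0.068 ]
A [0.6261 0.0067 0.055 ]
B [ 0.5704 -0.0263  0.055 ]
ballR [ 0.6452 -0.1966  0.042 ]
ballL [ 0.558 -0.195  0.042]
ball0 [ 0.593  -0.1977  0.117 ]
black [ 0.4806 -0.0405  0.02  ]
cup [0.4512 0.1327 0.109 ]
foot [0.4511 0.1294 0.038 ]
red foot [0.5324 0.2109 0.038 ]
b1 [ 0.6214 -0.2739  0.016 ]
b2 [ 0.3875 -0.247   0.016 ]
```

View pics/w1y.png

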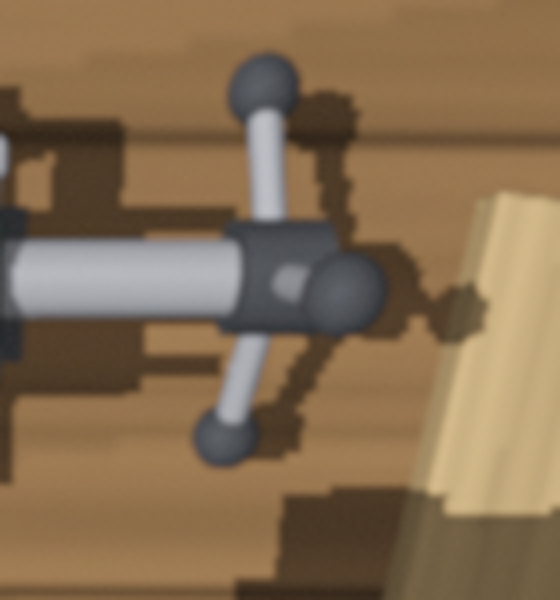

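```bash
python3 - <<'E'
from h import *
for n in ['wrist','top','scene']:
    c=vision.get_calibration(n); print(n,list(c.keys()),[ (k,v) for k,v in c.items() if k not in('K','camera_from_world')])
c=vision.get_calibration('wrist'); s,p,R=st()
T=np.array(c['camera_from_world']); print(np.round(R.T@(ray(c,0,0)[0]-p),4), np.round(T[:3,:3]@R,3))
# project fingertip positions
for w in(-.0434,.0434): print(proj(c,p+R@[0,w,0]),proj(c,p+R@[-.019,w,0]))
E
```

```text
wrist ['K', 'camera_from_world'] []
top ['K', 'camera_from_world'] []
scene ['K', 'camera_from_world'] []
[-0.1613 -0.0006 -0.0729] [[-0.     1.    -0.   ]
 [ 0.266 -0.    -0.964]
 [-0.964 -0.    -0.266]]
[188.74614621 265.95564112] [178.43443666 284.14307294]
[367.372958 266.009015] [377.9505198  284.20059757]
```

```bash
python3 -m handwheel '[[[0,0,-0.01],[8.5,0,0],0.7],[[0,0,0],[8.5,0,0],0.7]]'; python3 -c "
from h import *
go([.573,-.024,.12],0)"
```

```text
time: 2.0
position: [0.5147, -0.0811, 0.2825]
eef_rot: [-2.059, 0.315, 2.058]
ft_force: [-0.3, 0.6, 0.0]
width: 0.0775
t2.00 p [ 0.5147 -0.0811  0.2825] w0.0775 F [-0.3  0.6  0. ] q [-0.37  0.32  1.62 -0.    1.21  1.5 ]
turn [-1.0737e+02 -0.0000e+00 -8.0000e-02]
turn [ 7.263e+01 -7.000e-02  0.000e+00]
shift (in tool axes after turn) [ 0.1625 -0.0583  0.0571] cur axes x,y,z: [[0.0, 0.0, -1.0], [-1.0, 0.0, 0.0], [0.0, 1.0, 0.0]]
```

```bash
python3 -m handwheel '[[[0,0,0],[-8.5,0,0],0.7],[[0,0,0],[-8.5,0,0],0.7],[[0,0,0],[-8.5,0,0],0.7],[[0,0,0],[-8.5,0,0],0.7],[[0,0,0],[-8.5,0,0],0.7],[[0,0,0],[-8.5,0,0],0.7],[[0,0,0],[-8.5,0,0],0.7],[[0,0,0],[-8.5,0,0],0.7],[[0,0,0],[-8.5,0,0],0.7],[[0,0,0],[-8.5,0,0],0.7]]'; python3 -m handwheel '[[[0,0,0],[-8.5,0,0],0.7],[[0,0,0],[-8.5,0,0],0.7],[[0,0,0],[-5.3,0,0],0.7],[[0.03,0.029,-0.03],[0,0,0],0.7],[[0.03,0.029,-0.028],[0,0,0],0.7],[[0.05,0,0],[0,0,0],0.7],[[0.05,0,0],[0,0,0],0.7],[[0,0,0],[0,0,0],0.7]]';python3 -c "
from h import *
go([.573,-.024,.12],0);im,c=snap('wrist','w2.png')"
```

```text
time: 3.0
position: [0.5135, -0.0816, 0.2823]
eef_rot: [1.483, 1.005, -1.484]
ft_force: [0.2, -0.1, -0.1]
width: 0.0608
time: 3.8
position: [0.5648, -0.0227, 0.1162]
eef_rot: [1.201, 1.226, -1.217]
ft_force: [-0.7, 0.9, -1.3]
width: 0.0611
t3.80 p [ 0.5648 -0.0227  0.1162] w0.0611 F [-0.7  0.9 -1.3] q [-0.24  0.6   1.67 -0.    0.89 -0.24]
turn [ 0.22 -0.21  0.99]
turn [-179.77   -1.56   -0.33]
shift (in tool axes after turn) [-0.0038  0.0082  0.0013] cur axes x,y,z: [[0.0, 0.0, -1.0], [1.0, 0.0, 0.0], [0.0, -1.0, 0.0]]
```

View pics/w2.png

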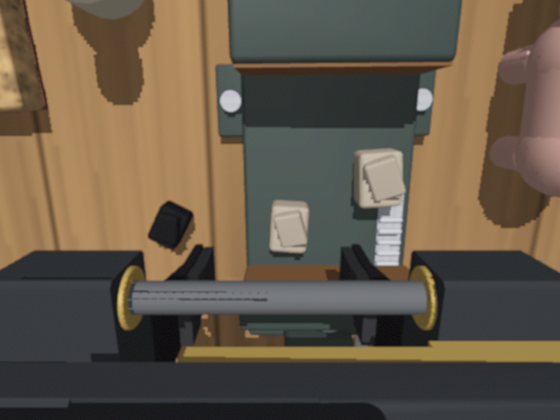

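```bash
python3 - <<'E'
from h import *
go([.573,-.024,.12],0)
im,c=snap('wrist','w3.png')
print('cam',ray(c,0,0)[0])
for l,u,v,z in [('B c',289,227,.068),('Bbl',272,251,.055),('Btr',308,202,.055),('Bbl',272,251,.068),('Btr',308,202,.068),('A c',381,177,.068),('Abl',356,206,.06),('Atr',402,150,.06),('mov face L',246,265,.09),('mov face R',411,265,.09),('fixL',232,64,.09),('fixR',452,64,.09),('bolt',231,101,.014),('bolt',423,99,.014),('bed L',246,130,.042),('bedR',411,130,.042)]: print(l,np.round(onplane(c,u,v,z),4))
E
```

```text
t3.85 p [ 0.5677 -0.0233  0.1202] w0.0607 F [ 0.2 -0.5  0.5] q [-0.24  0.59  1.66 -0.    0.9  -0.24]
turn [ 0.22 -0.11  0.55]
turn [-179.78   -0.86   -0.18]
shift (in tool axes after turn) [0.0002 0.0053 0.0007] cur axes x,y,z: [[0.0, 0.0, -1.0], [1.0, 0.0, 0.0], [0.0, -1.0, 0.0]]
cam [0.56940843 0.04942205 0.28160512]
B c [ 0.5749 -0.0199  0.068 ]
Bbl [ 0.564  -0.0412  0.055 ]
Btr [ 0.5873 -0.007   0.055 ]
Bbl [ 0.5643 -0.036   0.068 ]
Btr [ 0.5863 -0.0038  0.068 ]
A c [0.6295 0.0119 0.068 ]
Abl [ 0.6174 -0.0082  0.06  ]
Atr [0.6431 0.0272 0.06  ]
mov face L [ 0.5498 -0.0359  0.09  ]
mov face R [ 0.6445 -0.0351  0.09  ]
fixL [0.5449 0.0722 0.09  ]
fixR [0.6538 0.0725 0.09  ]
bolt [0.5337 0.0566 0.014 ]
bolt [0.6698 0.0585 0.014 ]
bed L [0.5467 0.0378 0.042 ]
bedR [0.6537 0.0383 0.042 ]
```

View pics/w3.png

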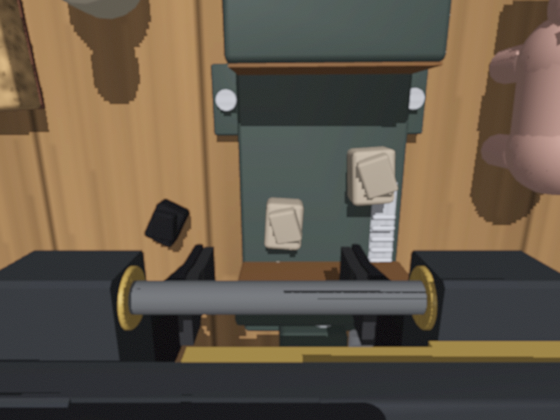

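```bash
python3 - <<'E'
from h import *
c=vision.get_calibration('wrist')
for l,u,v,z in [('B c',284,223,.066),('Bbl',266,248,.055),('Btr',302,199,.055),('A c',371,176,.068),('Abl',348,203,.06),('Atr',395,148,.06),('fixL',227,63,.09),('fixR',443,64,.09),('bolt',226,99,.014),('bolt',414,98,.014),('bed L',241,130,.042),('bedR',405,130,.042),('bed bottom at movface L',242,262,.042)]: print(l,np.round(onplane(c,u,v,z),4))
E
```

```text
B c [ 0.5749 -0.0195  0.066 ]
Bbl [ 0.563  -0.0408  0.055 ]
Btr [ 0.5867 -0.0064  0.055 ]
A c [0.6274 0.0113 0.068 ]
Abl [ 0.616  -0.0077  0.06  ]
Atr [0.643  0.0275 0.06  ]
fixL [0.5449 0.0724 0.09  ]
fixR [0.6537 0.0723 0.09  ]
bolt [0.5333 0.0573 0.014 ]
bolt [0.6682 0.0586 0.014 ]
bed L [0.5464 0.037  0.042 ]
bedR [0.6543 0.0375 0.042 ]
bed bottom at movface L [ 0.545  -0.0569  0.042 ]
```

```bash
python3 -m handwheel '[[[0.02,0.006,0],[0,0,0],0.7],[[0.03,0,0],[0,0,0],0.7],[[0.02,0,0],[0,0,0],0.7],[[0.003,0,0],[0,0,0],0.7],[[0,0,0],[0,0,0],0.7]]';python3 -c "
from h import *
go([.575,-.023,.046],0)"
```

```text
time: 4.4
position: [0.5787, -0.0236, 0.0531]
eef_rot: [1.207, 1.207, -1.203]
ft_force: [-0.4, 0.4, 0.8]
width: 0.0607
t4.40 p [ 0.5787 -0.0236  0.0531] w0.0607 F [-0.4  0.4  0.8] q [-0.23  0.71  1.68 -0.    0.75 -0.24]
turn [ 0.26  0.06 -0.25]
turn [-1.7974e+02  4.0000e-01  1.0000e-01]
shift (in tool axes after turn) [ 0.0071 -0.0037 -0.0006] cur axes x,y,z: [[0.0, 0.0, -1.0], [1.0, 0.0, 0.0], [0.0, -1.0, 0.0]]
```

```bash
python3 -m handwheel '[[[0.003,-0.003,0],[0,0,0],0.7],[[0,0,0],[0,0,0],0.7],[[0,0,0],[0,0,0],0.7]]'; python3 -c "
from h import *
go([.575,-.023,.046],0)"
```

```text
time: 4.7
position: [0.5743, -0.0227, 0.0486]
eef_rot: [1.206, 1.21, -1.204]
ft_force: [-0.3, -0.7, -0.2]
width: 0.0611
t4.70 p [ 0.5743 -0.0227  0.0486] w0.0611 F [-0.3 -0.7 -0.2] q [-0.23  0.71  1.69 -0.    0.74 -0.24]
turn [ 0.3   0.02 -0.1 ]
turn [-1.797e+02  1.600e-01  4.000e-02]
shift (in tool axes after turn) [0.0026 0.0007 0.0003] cur axes x,y,z: [[0.0, 0.0, -1.0], [1.0, 0.0, 0.0], [0.0, -1.0, 0.0]]
```

```bash
python3 -m handwheel '[[[0.002,0,0],[0,0,0],0],[[0,0,0],[0,0,0],0],[[0,0,0],[0,0,0],0],[[0,0,0],[0,0,0],0],[[0,0,0],[0,0,0],0],[[0,0,0],[0,0,0],0],[[0,0,0],[0,0,0],0]]'; python3 -m handwheel '[[[-0.03,0,0],[0,0,0],0],[[-0.05,0,0],[0,0,0],0],[[-0.05,0,0],[0,0,0],0],[[-0.05,0,0],[0,0,0],0]]'; python3 -c "
from h import *
go([.4934,.4223,.235],0);im,c=snap('wrist','w4.png')"
```

```text
time: 5.4
position: [0.5737, -0.0226, 0.0454]
eef_rot: [1.205, 1.212, -1.206]
ft_force: [0.4, -1.2, -0.2]
width: 0.0235
time: 5.8
position: [0.5733, -0.0225, 0.2271]
eef_rot: [1.205, 1.212, -1.206]
ft_force: [1.0, 0.0, -1.3]
width: 0.0238
t5.80 p [ 0.5733 -0.0225  0.2271] w0.0238 F [ 1.   0.  -1.3] q [-0.23  0.45  1.56  0.    1.13 -0.24]
turn [ 0.29 -0.02  0.05]
turn [-1.7971e+02 -7.0000e-02 -3.0000e-02]
shift (in tool axes after turn) [-0.0079 -0.0799 -0.4448] cur axes x,y,z: [[0.0, 0.0, -1.0], [1.0, 0.0, 0.0], [0.0, -1.0, 0.0]]
```

View pics/w4.png

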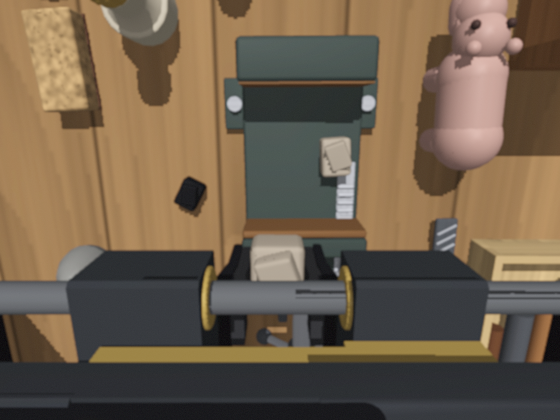

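```bash
python3 -m handwheel '[[[0,-0.009,-0.049],[0,0,0],0],[[0,-0.009,-0.049],[0,0,0],0],[[0,-0.009,-0.049],[0,0,0],0],[[0,-0.009,-0.049],[0,0,0],0],[[0,-0.009,-0.049],[0,0,0],0],[[0,-0.009,-0.049],[0,0,0],0],[[0,-0.009,-0.049],[0,0,0],0],[[0,-0.009,-0.049],[0,0,0],0],[[0,-0.008,-0.049],[0,0,0],0],[[0,0,0],[0,0,0],0]]'; python3 -c "
from h import *
im,c=snap('wrist','w5.png');go([.4934,.4223,.235],0)"
```

```text
time: 6.85
position: [0.4894, 0.4241, 0.225]
eef_rot: [1.203, 1.217, -1.199]
ft_force: [-0.4, -0.0, 0.6]
width: 0.0237
t6.90 p [0.49   0.4209 0.2248] w0.0242 F [-0.7 -0.5 -0.1] q [0.54 0.55 1.37 0.   1.21 0.53]
turn [ 0.6  -0.01  0.01]
turn [-1.794e+02 -1.000e-02 -2.000e-02]
shift (in tool axes after turn) [-0.0102  0.0034 -0.0014] cur axes x,y,z: [[0.0, 0.0, -1.0], [1.0, 0.0, 0.0], [0.0, -1.0, 0.0]]
```

View pics/w5.png

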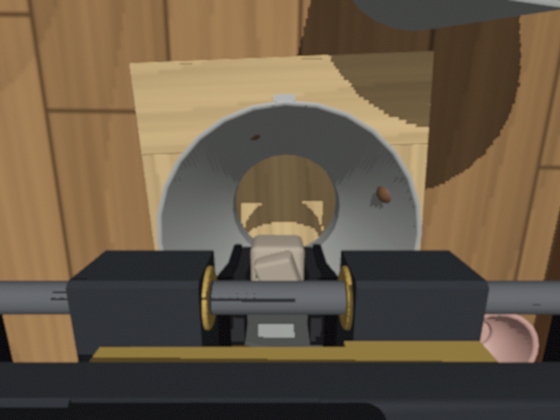

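```bash
python3 - <<'E'
from h import *
c=vision.get_calibration('wrist')
print(onplane(c,161,225,.188),onplane(c,420,225,.188),onplane(c,288,102,.188),onplane(c,286,204,.1))
E
```

```text
[0.42305931 0.42964842 0.188     ] [0.5726143  0.43133366 0.188     ] [0.49514112 0.49852701 0.188     ] [0.49746514 0.42036081 0.1       ]
```

```bash
python3 -m handwheel '[[[0.015,0.007,0],[0,0,0],0],[[0,0,0],[0,0,0],0],[[0,0,0],[0,0,0],0],[[0,0,0],[0,0,0],0.7],[[0,0,0],[0,0,0],0.7],[[0,0,0],[0,0,0],0.7],[[0,0,0],[0,0,0],0.7],[[-0.04,0,0],[0,0,0],0.7]]'; python3 -c "
from h import *
im,c=snap('wrist','w6.png');go([.628,.012,.15],0)"
```

```text
time: 7.7
position: [0.4951, 0.4159, 0.2452]
eef_rot: [1.195, 1.215, -1.217]
ft_force: [0.1, -0.4, -0.6]
width: 0.0554
t7.75 p [0.5001 0.4191 0.2561] w0.0573 F [1.2 0.7 3.9] q [0.53 0.53 1.33 0.   1.28 0.52]
turn [ 0.31 -0.19 -0.31]
turn [-179.69    0.48   -0.29]
shift (in tool axes after turn) [0.1061 0.1279 0.4071] cur axes x,y,z: [[0.0, 0.0, -1.0], [1.0, 0.0, 0.0], [0.0, -1.0, 0.0]]
```

View pics/w6.png

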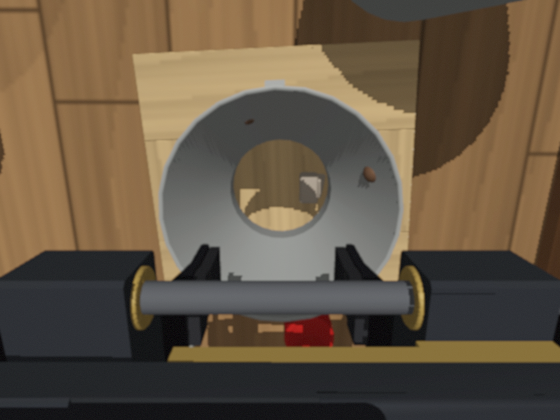

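The chunk is visible inside the crate at (310,185). I'll go back for chunk A.

```bash
python3 -m handwheel '[[[0,0.0142,0.0453],[0,0,0],0.7],[[0,0.0142,0.0453],[0,0,0],0.7],[[0,0.0142,0.0453],[0,0,0],0.7],[[0,0.0142,0.0453],[0,0,0],0.7],[[0,0.0142,0.0453],[0,0,0],0.7],[[0,0.0142,0.0453],[0,0,0],0.7],[[0,0.0142,0.0453],[0,0,0],0.7],[[0.02,0.0142,0.0453],[0,0,0],0.7],[[0.04,0.0142,0.0453],[0,0,0],0.7],[[0.04,0,0],[0,0,0],0.7]]';python3 -m handwheel '[[[0,0,0],[0,0,0],0.7],[[0,0,0],[0,0,0],0.7]]'; python3 -c "
from h import *
im,c=snap('wrist','w7.png');go([.628,.012,.046],0)"
```

```text
time: 8.75
position: [0.6296, 0.0154, 0.1603]
eef_rot: [1.211, 1.2, -1.204]
ft_force: [0.1, 0.1, 0.0]
width: 0.0609
time: 8.95
position: [0.6249, 0.0215, 0.1589]
eef_rot: [1.205, 1.213, -1.206]
ft_force: [0.5, 0.2, 0.7]
width: 0.0609
t9.00 p [0.6261 0.0218 0.1604] w0.0613 F [ 0.3 -0.5  1. ] q [-0.14  0.6   1.49  0.    1.05 -0.15]
turn [ 0.36  0.01 -0.13]
turn [-1.7964e+02  2.0000e-01  1.0000e-02]
shift (in tool axes after turn) [0.1144 0.0019 0.0098] cur axes x,y,z: [[0.0, 0.0, -1.0], [1.0, 0.0, 0.0], [0.0, -1.0, 0.0]]
```

View pics/w7.png

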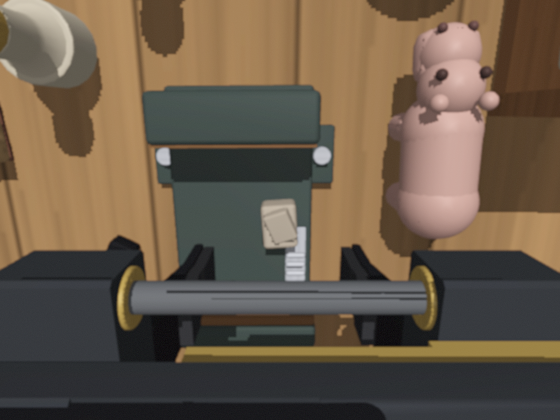

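```bash
python3 - <<'E'
from h import *
c=vision.get_calibration('wrist')
for l,u,v,z in [('A c',280,224,.066),('Abl',262,248,.055),('Atr',297,199,.06),('bolt',165,156,.014),('bolt',321,155,.014),('fixL',150,145,.09),('fixR',317,145,.09)]: print(l,np.round(onplane(c,u,v,z),4))
E
python3 -m handwheel '[[[0.04,0.002,0.005],[0,0,0],0.7],[[0.04,0,0.003],[0,0,0],0.7],[[0.02,0,0],[0,0,0],0.7],[[0,0,0],[0,0,0],0.7],[[0,0,0],[0,0,0],0.7]]'; python3 -c "
from h import *
go([.63,.013,.046],0)"
```

```text
A c [0.6287 0.0136 0.066 ]
Abl [ 0.6148 -0.0099  0.055 ]
Atr [0.6413 0.0314 0.06  ]
bolt [0.5309 0.0571 0.014 ]
bolt [0.6637 0.0588 0.014 ]
fixL [0.5453 0.0734 0.09  ]
fixR [0.6515 0.074  0.09  ]
time: 9.5
position: [0.629, 0.0139, 0.0611]
eef_rot: [1.206, 1.209, -1.202]
ft_force: [1.1, 0.7, 0.4]
width: 0.061
t9.50 p [0.629  0.0139 0.0611] w0.0610 F [1.1 0.7 0.4] q [-0.16  0.74  1.54  0.    0.85 -0.16]
turn [ 0.39  0.03 -0.23]
turn [-1.7961e+02  3.6000e-01  5.0000e-02]
shift (in tool axes after turn) [0.0151 0.001  0.0009] cur axes x,y,z: [[0.0, 0.0, -1.0], [1.0, 0.0, 0.0], [0.0, -1.0, 0.0]]
```

```bash
python3 -m handwheel '[[[0.014,0,0],[0,0,0],0.7],[[0,0,0],[0,0,0],0.7],[[0,0,0],[0,0,0],0],[[0,0,0],[0,0,0],0],[[0,0,0],[0,0,0],0],[[0,0,0],[0,0,0],0],[[0,0,0],[0,0,0],0],[[0,0,0],[0,0,0],0],[[0,0,0],[0,0,0],0],[[-0.02,0,0],[0,0,0],0]]'; python3 -m handwheel '[[[-0.05,0,0],[0,0,0],0],[[-0.05,0,0],[0,0,0],0],[[-0.05,0,0],[0,0,0],0],[[-0.02,0,-0.01],[0,0,0],0]]'; python3 -c "
from h import *
go([.4975,.4205,.225],0);im,c=snap('wrist','w8.png')"
```

```text
time: 10.5
position: [0.6249, 0.0134, 0.0625]
eef_rot: [1.203, 1.217, -1.209]
ft_force: [-0.7, 0.8, 0.5]
width: 0.0262
time: 10.9
position: [0.6301, 0.0219, 0.2407]
eef_rot: [1.21, 1.202, -1.2]
ft_force: [0.4, 0.1, -0.4]
width: 0.0264
t10.90 p [0.6301 0.0219 0.2407] w0.0264 F [ 0.4  0.1 -0.4] q [-0.14  0.51  1.41 -0.    1.21 -0.15]
turn [ 0.23  0.11 -0.57]
turn [-1.7977e+02  9.0000e-01  1.7000e-01]
shift (in tool axes after turn) [ 0.0157 -0.1326 -0.3986] cur axes x,y,z: [[0.0, 0.0, -1.0], [1.0, 0.0, 0.0], [0.0, -1.0, 0.0]]
```

View pics/w8.png

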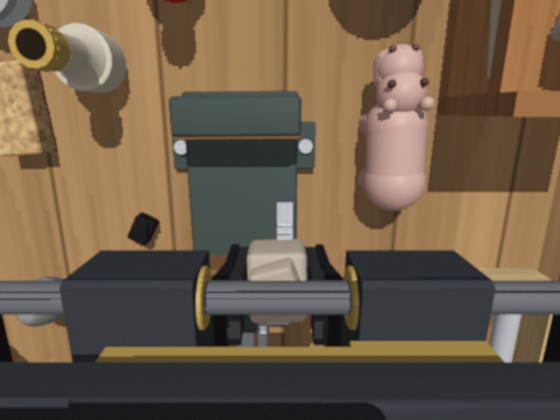

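Chunk A is held and the bed is clear. I'll carry it to the funnel.

```bash
python3 -m handwheel '[[[0,-0.0145,-0.0435],[0,0,0],0],[[0,-0.0145,-0.0435],[0,0,0],0],[[0,-0.0145,-0.0435],[0,0,0],0],[[0,-0.0145,-0.0435],[0,0,0],0],[[0,-0.0145,-0.0435],[0,0,0],0],[[0,-0.0145,-0.0435],[0,0,0],0],[[0,-0.0145,-0.0435],[0,0,0],0],[[0,-0.0145,-0.0435],[0,0,0],0],[[0,-0.0145,-0.0435],[0,0,0],0],[[0,0,0],[0,0,0],0]]'; python3 -m handwheel '[[[0.02,0,0],[0,0,0],0],[[0,0,0],[0,0,0],0],[[0,0,0],[0,0,0],0]]'; python3 -c "
from h import *
go([.4975,.4205,.225],0)"
```

```text
time: 11.95
position: [0.4913, 0.4189, 0.2333]
eef_rot: [1.201, 1.218, -1.201]
ft_force: [-0.6, -0.4, -1.7]
width: 0.0267
time: 12.25
position: [0.4943, 0.4128, 0.2137]
eef_rot: [1.203, 1.212, -1.208]
ft_force: [0.0, 0.9, -0.6]
width: 0.0263
t12.25 p [0.4943 0.4128 0.2137] w0.0263 F [ 0.   0.9 -0.6] q [ 0.52  0.56  1.39 -0.    1.19  0.52]
turn [0.26 0.1  0.14]
turn [-1.7974e+02 -2.2000e-01  1.5000e-01]
shift (in tool axes after turn) [-0.0113  0.0032 -0.0077] cur axes x,y,z: [[0.0, 0.0, -1.0], [1.0, 0.0, 0.0], [0.0, -1.0, 0.0]]
```

```bash
python3 -m handwheel '[[[0,0.003,-0.008],[0,0,0],0],[[0,0,0],[0,0,0],0],[[0,0,0],[0,0,0],0.75],[[0,0,0],[0,0,0],0.75],[[0,0,0],[0,0,0],0.75],[[0,0,0],[0,0,0],0.75],[[-0.04,0,0],[0,0,0],0.75],[[-0.02,0,0],[0,0,0],0.75]]'; python3 -c "
from h import *
im,c=snap('wrist','w9.png');im,c=snap('top','top1.png');snap('scene','scene1.png');go([.448,.135,.2],0)"
```

```text
time: 13.05
position: [0.4983, 0.4224, 0.2771]
eef_rot: [1.207, 1.211, -1.203]
ft_force: [0.4, 0.6, 1.1]
width: 0.0626
t13.20 p [0.4983 0.4224 0.2767] w0.0645 F [-0.5  0.1  0.1] q [0.53 0.51 1.3  0.   1.33 0.53]
turn [ 0.3  -0.11 -0.19]
turn [-179.7     0.3    -0.18]
shift (in tool axes after turn) [ 0.0767 -0.0503  0.2874] cur axes x,y,z: [[0.0, 0.0, -1.0], [1.0, 0.0, 0.0], [0.0, -1.0, 0.0]]
```

View pics/w9.png

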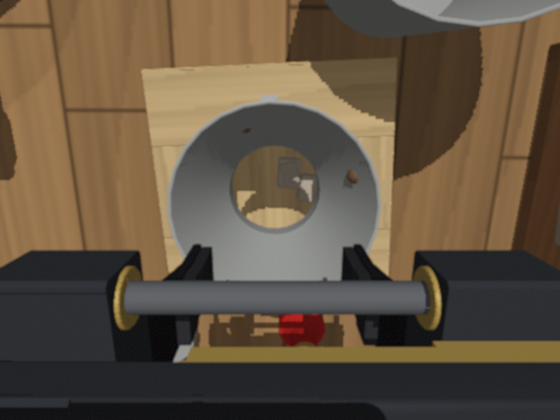

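View pics/top1.png

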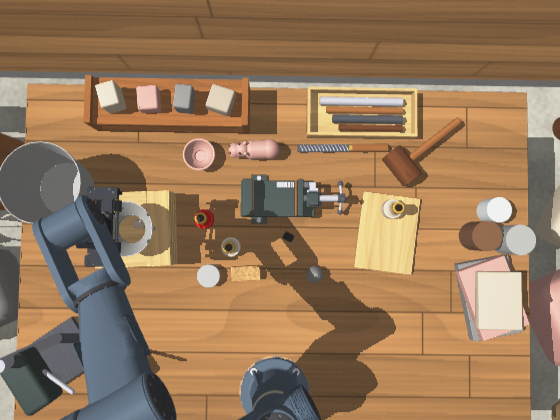

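Both chunks are in the crate and no pale chunk is left on the bench or the vise. The candlestick is next.

```bash
python3 -m handwheel '[[[0,-0.007,0.041],[0,0,0],1],[[0,-0.007,0.041],[0,0,0],1],[[0,-0.007,0.041],[0,0,0],1],[[0,-0.007,0.041],[0,0,0],1],[[0.02,-0.007,0.041],[0,0,0],1],[[0.03,-0.007,0.041],[0,0,0],1],[[0.03,-0.007,0.041],[0,0,0],1],[[0,0,0],[0,0,0],1],[[0,0,0],[0,0,0],1],[[0,0,0],[0,0,0],1]]'; python3 -c "
from h import *
im,c=snap('wrist','w10.png');go([.448,.135,.2],0)"
```

```text
time: 14.2
position: [0.4511, 0.1374, 0.1966]
eef_rot: [1.206, 1.211, -1.204]
ft_force: [-0.7, 0.0, 0.2]
width: 0.0871
t14.25 p [0.4513 0.1377 0.1969] w0.0870 F [ 0.5 -0.7  1.2] q [0.06 0.36 1.84 0.   0.94 0.05]
turn [ 0.37 -0.02 -0.1 ]
turn [-1.7963e+02  1.6000e-01 -3.0000e-02]
shift (in tool axes after turn) [-0.0031 -0.0033  0.0027] cur axes x,y,z: [[0.0, 0.0, -1.0], [1.0, 0.0, 0.0], [0.0, -1.0, 0.0]]
```

View pics/w10.png

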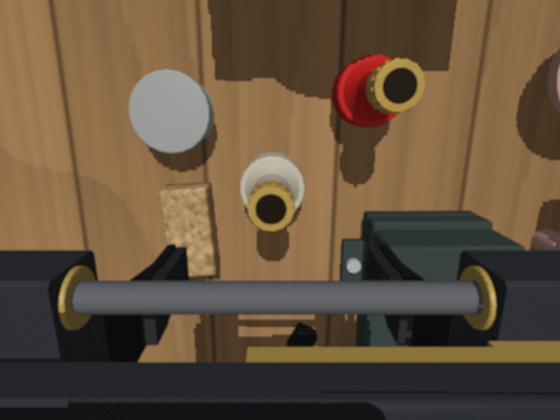

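```bash
python3 - <<'E'
from h import *
c=vision.get_calibration('wrist')
for l,u,v,z in [('cup rim',271,208,.109),('footL',241,186,.03),('footR',304,186,.03),('foot top',272,152,.03),('red cup',400,85,.109)]: print(l,np.round(onplane(c,u,v,z),4))
print(proj(c,[.4513,.1377,.109]))
E
```

```text
cup rim [0.4473 0.1436 0.109 ]
footL [0.4182 0.1433 0.03  ]
footR [0.4767 0.1437 0.03  ]
foot top [0.4469 0.1749 0.03  ]
red cup [0.5317 0.2277 0.109 ]
[276.53773447 215.97132758]
```

```bash
python3 -m handwheel '[[[0,-0.004,-0.006],[0,0,0],1],[[0.03,0,0],[0,0,0],1],[[0.03,0,0],[0,0,0],1],[[0,0,0],[0,0,0],1],[[0,0,0],[0,0,0],1],[[0,0,0],[0,0,0],1]]'; python3 -c "
from h import *
im,c=snap('wrist','w11.png');go([.4473,.1438,.052],0)
for l,u,v,z in [('TCP',0,0,0)]: print(proj(c,[.4473,.1438,.109]),proj(c,[.4473,.1438,.0]))"
```

```text
time: 14.85
position: [0.4475, 0.1434, 0.1377]
eef_rot: [1.206, 1.21, -1.202]
ft_force: [0.1, -0.1, 0.6]
width: 0.087
t14.90 p [0.4476 0.1432 0.1378] w0.0870 F [ 0.8  1.6 -0.3] q [0.07 0.46 1.9  0.   0.78 0.07]
turn [ 0.34 -0.02 -0.19]
turn [-1.7966e+02  2.9000e-01 -3.0000e-02]
shift (in tool axes after turn) [ 0.0858 -0.0003 -0.0006] cur axes x,y,z: [[0.0, 0.0, -1.0], [1.0, 0.0, 0.0], [0.0, -1.0, 0.0]]
[276.17097793 244.75182892] [276.2310749  199.03727878]
```

View pics/w11.png

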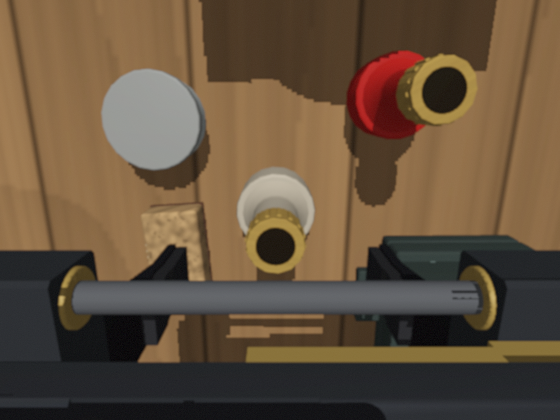

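```bash
python3 -m handwheel '[[[0.03,0,0],[0,0,0],1],[[0.03,0,0],[0,0,0],1],[[0.025,0,0],[0,0,0],1],[[0,0,0],[0,0,0],1],[[0,0,0],[0,0,0],1],[[0,0,0],[0,0,0],1]]'; python3 -m handwheel '[[[0,0,0],[0,0,0],0],[[0,0,0],[0,0,0],0],[[0,0,0],[0,0,0],0],[[0,0,0],[0,0,0],0],[[0,0,0],[0,0,0],0],[[0,0,0],[0,0,0],0],[[0,0,0],[0,0,0],0],[[0,0,0],[0,0,0],0],[[0,0,0],[0,0,0],0],[[0,0,0],[0,0,0],0]]'; python3 -c "
from h import *
go([.4473,.1438,.052],0)"
```

```text
time: 15.5
position: [0.4477, 0.1429, 0.0529]
eef_rot: [1.207, 1.209, -1.203]
ft_force: [0.1, -0.1, 0.6]
width: 0.0872
time: 16.5
position: [0.4465, 0.1427, 0.0513]
eef_rot: [1.205, 1.212, -1.205]
ft_force: [0.5, -0.8, -0.7]
width: 0.0333
t16.50 p [0.4465 0.1427 0.0513] w0.0333 F [ 0.5 -0.8 -0.7] q [0.07 0.63 1.96 0.   0.56 0.07]
turn [ 0.3  -0.   -0.01]
turn [-1.797e+02  1.000e-02 -0.000e+00]
shift (in tool axes after turn) [-0.0007  0.0008 -0.0011] cur axes x,y,z: [[0.0, 0.0, -1.0], [1.0, 0.0, 0.0], [0.0, -1.0, 0.0]]
```

```bash
python3 -m handwheel '[[[-0.02,0,0],[0,0,0],0],[[-0.05,0,0],[0,0,0],0],[[-0.05,0,0],[0,0,0],0],[[-0.01,0.01,0.01],[0,0,0],0],[[0,0.03,0.02],[0,0,0],0],[[0,0.04,0.025],[0,0,0],0],[[0,0.04,0.025],[0,0,0],0],[[0,0.03,0.02],[0,0,0],0],[[0,0.003,0.004],[0,0,0],0],[[0,0,0],[0,0,0],0]]'; python3 -m handwheel '[[[0,0,0],[0,0,0],0],[[0,0,0],[0,0,0],0]]'; python3 -c "
from h import *
im,c=snap('wrist','w12.png');go([.5995,.039,.0945],0)"
```

```text
time: 17.5
position: [0.5991, 0.0387, 0.1796]
eef_rot: [1.205, 1.214, -1.209]
ft_force: [-0.8, -0.4, -5.6]
width: 0.0331
time: 17.7
position: [0.5978, 0.0406, 0.1806]
eef_rot: [1.204, 1.215, -1.207]
ft_force: [-0.5, -1.4, -6.2]
width: 0.0329
t17.75 p [0.5983 0.0406 0.181 ] w0.0334 F [ 0.4  0.7 -5.2] q [-0.12  0.54  1.54  0.    1.06 -0.13]
turn [ 0.36 -0.03  0.13]
turn [-1.7964e+02 -2.0000e-01 -4.0000e-02]
shift (in tool axes after turn) [0.0865 0.0012 0.0016] cur axes x,y,z: [[0.0, 0.0, -1.0], [1.0, 0.0, 0.0], [0.0, -1.0, 0.0]]
```

View pics/w12.png

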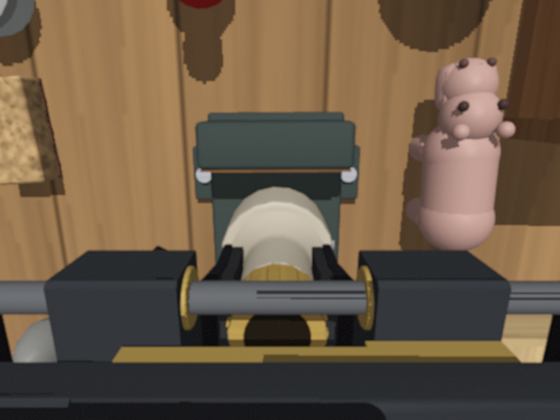

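```bash
python3 -m handwheel '[[[0.02,0.001,0.003],[0,0,0],0],[[0.03,0,0.001],[0,0,0],0],[[0.02,0,0],[0,0,0],0],[[0.01,0,0],[0,0,0],0],[[0,0,0],[0,0,0],0],[[0,0,0],[0,0,0],0],[[0,0,0],[0,0,0],0]]';  python3 -c "
from h import *
go([.5995,.0375,.0945],0)"
```

```text
time: 18.45
position: [0.6021, 0.0356, 0.1028]
eef_rot: [1.206, 1.209, -1.203]
ft_force: [0.1, 0.7, -4.9]
width: 0.033
t18.45 p [0.6021 0.0356 0.1028] w0.0330 F [ 0.1  0.7 -4.9] q [-0.13  0.65  1.59  0.    0.89 -0.13]
turn [ 0.32  0.02 -0.17]
turn [-1.7968e+02  2.7000e-01  3.0000e-02]
shift (in tool axes after turn) [ 0.0083 -0.0026 -0.0019] cur axes x,y,z: [[0.0, 0.0, -1.0], [1.0, 0.0, 0.0], [0.0, -1.0, 0.0]]
```

```bash
python3 -m handwheel '[[[0.004,-0.002,-0.001],[0,0,0],0],[[0.002,0,0],[0,0,0],0],[[0,0,0],[0,0,0],0],[[0,0,0],[0,0,0],0]]';  python3 -c "
from h import *
go([.5995,.0375,.0935],0)"; python3 -m handwheel '[[[0.002,0,0],[0,0,0],0],[[0.001,0,0],[0,0,0],0],[[0,0,0],[0,0,0],0]]';  python3 -c "
from h import *
go([.5995,.0375,.0935],0);im,c=snap('wrist','w13.png')"
```

```text
time: 18.85
position: [0.599, 0.0365, 0.0954]
eef_rot: [1.205, 1.212, -1.205]
ft_force: [0.6, 0.3, -5.3]
width: 0.0333
t18.85 p [0.599  0.0365 0.0954] w0.0333 F [ 0.6  0.3 -5.3] q [-0.13  0.66  1.6   0.    0.88 -0.13]
turn [ 0.3   0.   -0.01]
turn [-1.797e+02  1.000e-02  0.000e+00]
shift (in tool axes after turn) [ 0.0019  0.0005 -0.001 ] cur axes x,y,z: [[0.0, 0.0, -1.0], [1.0, 0.0, 0.0], [0.0, -1.0, 0.0]]
time: 19.15
position: [0.5996, 0.0364, 0.0933]
eef_rot: [1.206, 1.21, -1.204]
ft_force: [-1.3, -0.7, 1.6]
width: 0.0332
t19.15 p [0.5996 0.0364 0.0933] w0.0332 F [-1.3 -0.7  1.6] q [-0.13  0.66  1.6  -0.    0.87 -0.13]
turn [ 0.31  0.02 -0.08]
turn [-1.7969e+02  1.3000e-01  3.0000e-02]
shift (in tool axes after turn) [-0.0002 -0.0001 -0.0011] cur axes x,y,z: [[0.0, 0.0, -1.0], [1.0, 0.0, 0.0], [0.0, -1.0, 0.0]]
```

View pics/w13.png

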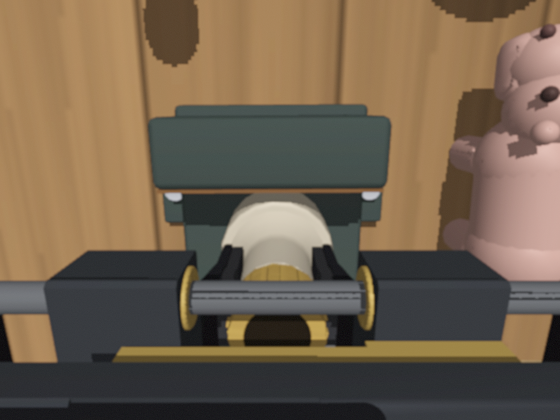

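```bash
python3 -m handwheel '[[[0,0,0],[0,0,0],1],[[0,0,0],[0,0,0],1],[[0,0,0],[0,0,0],1],[[0,0,0],[0,0,0],1],[[0,0,0],[0,0,0],1],[[0,0,0],[0,0,0],1],[[0,0,0],[0,0,0],1],[[0,0,0],[0,0,0],1],[[0,0,0],[0,0,0],1],[[-0.02,0,0],[0,0,0],1]]'; python3 -m handwheel '[[[-0.03,0,0],[0,0,0],1],[[-0.05,0,0],[0,0,0],1],[[-0.01,0,0.05],[0,0,0],1],[[0,0,0.05],[0,0,0],1],[[0,0,0.05],[0,0,0],1],[[0,0,0],[0,0,0],1],[[0,0,0],[0,0,0],1],[[0,0,0],[0,0,0],1]]';  python3 -c "
from h import *
im,c=snap('wrist','w14.png');go([.5995,-.111,.093],0)"
```

```text
time: 20.2
position: [0.5968, 0.0367, 0.1102]
eef_rot: [1.203, 1.217, -1.209]
ft_force: [-0.3, 0.2, 0.2]
width: 0.0865
time: 21.0
position: [0.5993, -0.1116, 0.2019]
eef_rot: [1.205, 1.213, -1.205]
ft_force: [0.1, -0.3, -0.4]
width: 0.0869
t21.05 p [ 0.5994 -0.1111  0.2019] w0.0871 F [-0.3 -0.1 -1.1] q [-0.37  0.53  1.49  0.    1.12 -0.37]
turn [ 0.37 -0.05  0.05]
turn [-1.7963e+02 -8.0000e-02 -7.0000e-02]
shift (in tool axes after turn) [ 1.089e-01  1.000e-04 -1.000e-04] cur axes x,y,z: [[0.0, 0.0, -1.0], [1.0, 0.0, 0.0], [0.0, -1.0, 0.0]]
```

View pics/w14.png

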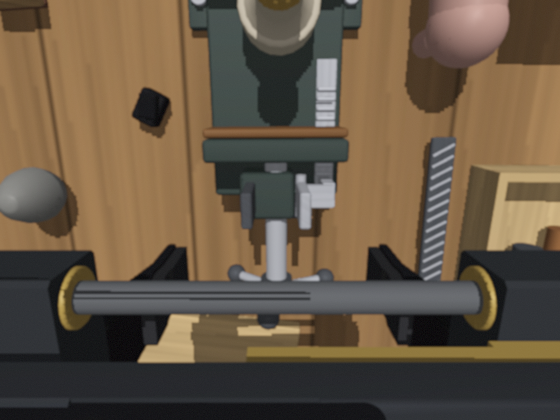

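```bash
python3 - <<'E'
from h import *
im=cv2.imread('pics/w14.png'); cv2.imwrite('pics/w14z.png',cv2.resize(im[110:300,190:370],None,fx=3.1,fy=3.1,interpolation=cv2.INTER_CUBIC))
c=vision.get_calibration('wrist')
print(proj(c,[.5994,-.111,.128]),proj(c,[.5994,-.111,.09]))
E
```

```text
[276.88271135 221.56721281] [276.99491066 207.26404337]
```

View pics/w14z.png

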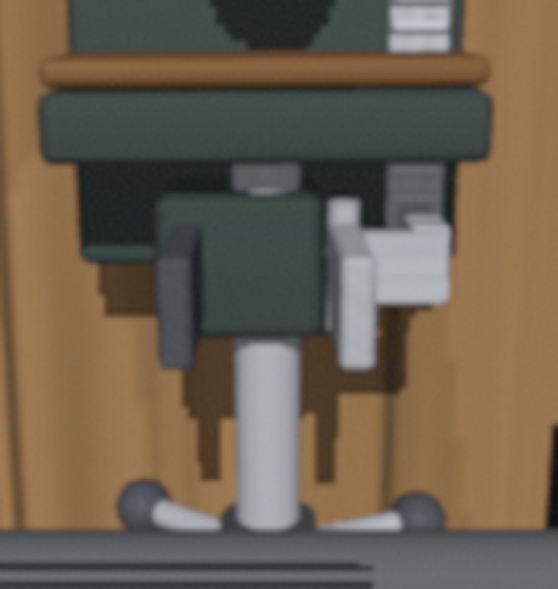

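```bash
python3 - <<'E'
from h import *
c=vision.get_calibration('wrist')
for u,v,z in [(190+160/3.1,110+312/3.1,.128),(190+376/3.1,110+312/3.1,.128),(190+45/3.1,110+125/3.1,.09),(190+490/3.1,110+125/3.1,.09),(270,110+88/3.1,.09),(270,110+55/3.1,.09),(270,110+160/3.1,.09)]: print(onplane(c,u,v,z))
E
```

```text
[ 0.57541922 -0.10342843  0.128     ]
[ 0.62267986 -0.10307473  0.128     ]
[ 0.5444807  -0.06700737  0.09      ]
[ 0.652598   -0.06623763  0.09      ]
[ 0.59380826 -0.05781546  0.09      ]
[ 0.5937944  -0.05005823  0.09      ]
[ 0.59383926 -0.07516152  0.09      ]
```

```bash
python3 -m handwheel '[[[0.03,-0.005,-0.007],[0,0,0],1],[[0.03,0,0],[0,0,0],1],[[0.03,0,0],[0,0,0],1],[[0.018,0,0],[0,0,0],1],[[0,0,0],[0,0,0],1],[[0,0,0],[0,0,0],1],[[0,0,0],[0,0,0],1]]';  python3 -c "
from h import *
im,c=snap('wrist','w15.png');go([.5946,-.104,.093],0)"
```

```text
time: 21.75
position: [0.5958, -0.1051, 0.0955]
eef_rot: [1.205, 1.21, -1.203]
ft_force: [0.4, 0.1, 0.5]
width: 0.087
t21.80 p [ 0.5958 -0.1054  0.0957] w0.0868 F [-0.2 -0.6 -0.5] q [-0.36  0.66  1.59  0.    0.88 -0.37]
turn [ 0.35  0.06 -0.16]
turn [-1.7965e+02  2.5000e-01  9.0000e-02]
shift (in tool axes after turn) [ 0.0027 -0.0012 -0.0014] cur axes x,y,z: [[0.0, 0.0, -1.0], [1.0, 0.0, 0.0], [0.0, -1.0, 0.0]]
```

View pics/w15.png

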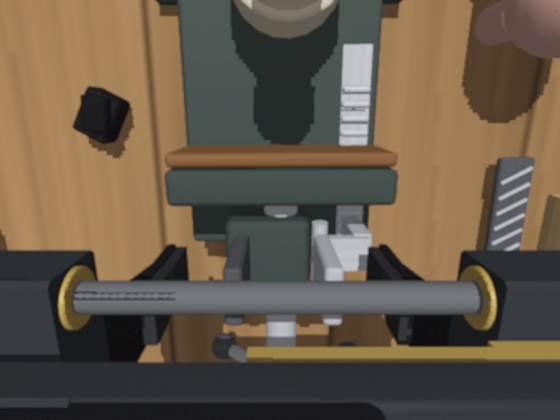

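```bash
python3 -m handwheel '[[[0,0,-0.001],[0,0,0],0],[[0,0,0],[0,0,0],0],[[0,0,0],[0,0,0],0],[[0,0,0],[0,0,0],0],[[0,0,0],[0,0,0],0],[[0,0,0],[0,0,0],0],[[0,0,0],[0,0,0],0],[[0,0,0],[0,0,0],0],[[0,0,0],[0,0,0],0],[[0,0,0],[0,0,0],0]]';  python3 -c "
from h import *
go([.5946,-.104+.06,.093],0)"
```

```text
time: 22.8
position: [0.5974, -0.1048, 0.0943]
eef_rot: [1.208, 1.206, -1.202]
ft_force: [4.6, 2.3, -5.1]
width: 0.0466
t22.80 p [ 0.5974 -0.1048  0.0943] w0.0466 F [ 4.6  2.3 -5.1] q [-0.36  0.67  1.59  0.    0.88 -0.36]
turn [ 0.27  0.05 -0.35]
turn [-1.7973e+02  5.5000e-01  7.0000e-02]
shift (in tool axes after turn) [ 0.0013 -0.0028 -0.0608] cur axes x,y,z: [[0.0, 0.0, -1.0], [1.0, 0.0, 0.0], [0.0, -1.0, 0.0]]
```

```bash
python3 -m handwheel '[[[0,0,0],[0,0,0],0],[[0,0,0],[0,0,0],0],[[0,0,0],[0,0,0],0],[[0,0,0],[0,0,0],0]]';  python3 -c "
from h import *
im,c=snap('wrist','w16.png');go([.5946,-.104+.06,.093],0)"
```

```text
time: 23.2
position: [0.5973, -0.1048, 0.0943]
eef_rot: [1.208, 1.206, -1.202]
ft_force: [6.2, 1.0, -4.9]
width: 0.0464
t23.25 p [ 0.5974 -0.1048  0.0944] w0.0465 F [ 5.   1.4 -4.8] q [-0.36  0.67  1.59  0.    0.88 -0.36]
turn [ 0.28  0.05 -0.35]
turn [-1.7972e+02  5.5000e-01  8.0000e-02]
shift (in tool axes after turn) [ 0.0014 -0.0028 -0.0608] cur axes x,y,z: [[0.0, 0.0, -1.0], [1.0, 0.0, 0.0], [0.0, -1.0, 0.0]]
```

View pics/w16.png

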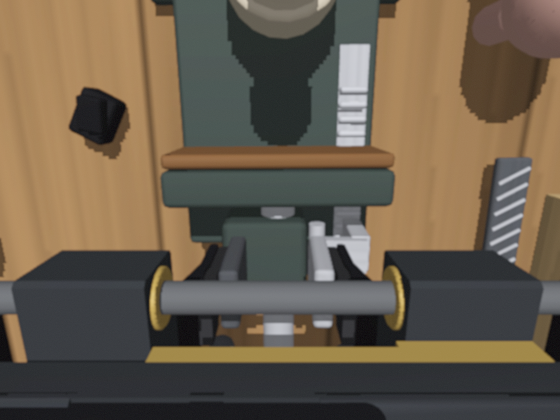

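```bash
python3 -m handwheel '[[[0,-0.002,0],[0,0,0],0],[[0,-0.002,0],[0,0,0],0],[[0,0,0],[0,0,0],0],[[0,0,0],[0,0,0],0]]';  python3 -c "
from h import *
go([.5946,-.104+.06,.093],0)"
```

```text
time: 23.65
position: [0.5964, -0.1052, 0.0945]
eef_rot: [1.211, 1.2, -1.198]
ft_force: [11.1, 1.4, -8.9]
width: 0.0445
t23.65 p [ 0.5964 -0.1052  0.0945] w0.0445 F [11.1  1.4 -8.9] q [-0.36  0.66  1.6   0.    0.87 -0.37]
turn [ 0.23  0.1  -0.73]
turn [-1.7977e+02  1.1500e+00  1.6000e-01]
shift (in tool axes after turn) [ 0.0015 -0.0018 -0.0612] cur axes x,y,z: [[0.0, 0.0, -1.0], [1.0, 0.0, 0.0], [0.0, -1.0, 0.0]]
```

```bash
python3 -m handwheel '[[[0,0,0],[0,0,0],0.7],[[0,0.001,0],[0,0,0],0.7],[[-0.006,0,0],[0,0,0],0.7],[[0,0,0],[0,0,0],0.7],[[0,0,0],[0,0,0],0],[[0,0,0],[0,0,0],0],[[0,0,0],[0,0,0],0],[[0,0,0],[0,0,0],0],[[0,0,0],[0,0,0],0],[[0,0,0],[0,0,0],0]]';  python3 -c "
from h import *
go([.5946,-.104+.06,.093],0)"
```

```text
time: 24.65
position: [0.5945, -0.1051, 0.1007]
eef_rot: [1.208, 1.205, -1.201]
ft_force: [6.5, 0.2, -3.1]
width: 0.0411
t24.65 p [ 0.5945 -0.1051  0.1007] w0.0411 F [ 6.5  0.2 -3.1] q [-0.36  0.65  1.6   0.    0.89 -0.37]
turn [ 0.26  0.07 -0.41]
turn [-1.7974e+02  6.4000e-01  1.2000e-01]
shift (in tool axes after turn) [ 0.0077  0.0001 -0.0611] cur axes x,y,z: [[0.0, 0.0, -1.0], [1.0, 0.0, 0.0], [0.0, -1.0, 0.0]]
```

```bash
python3 -m handwheel '[[[0,-0.002,0],[0,0,0],0],[[0,0,0],[0,0,0],0],[[0,0,-0.003],[0,0,0],0],[[0,0,-0.004],[0,0,0],0],[[0,0,0],[0,0,0],0],[[0,0,0],[0,0,0],0]]';  python3 -c "
from h import *
go([.5946,-.104+.06,.093],0)"
```

```text
time: 25.25
position: [0.5944, -0.0985, 0.1007]
eef_rot: [1.21, 1.201, -1.199]
ft_force: [9.4, -0.4, -5.1]
width: 0.0407
t25.25 p [ 0.5944 -0.0985  0.1007] w0.0407 F [ 9.4 -0.4 -5.1] q [-0.35  0.65  1.6   0.    0.88 -0.36]
turn [ 0.25  0.13 -0.64]
turn [-179.75    1.01    0.21]
shift (in tool axes after turn) [ 0.0077  0.0002 -0.0545] cur axes x,y,z: [[0.0, 0.0, -1.0], [1.0, 0.0, 0.0], [0.0, -1.0, 0.0]]
```

```bash
python3 -m handwheel '[[[0,0,-0.006],[0,0,0],0],[[0,0,-0.006],[0,0,0],0],[[0,0,-0.006],[0,0,0],0],[[0,0,0],[0,0,0],0]]';  python3 -c "
from h import *
go([.5946,-.104+.06,.093],0);snap('wrist','w17.png')"
```

```text
time: 25.65
position: [0.5942, -0.0799, 0.1007]
eef_rot: [1.21, 1.202, -1.199]
ft_force: [8.8, 2.5, -6.0]
width: 0.0408
t25.65 p [ 0.5942 -0.0799  0.1007] w0.0408 F [ 8.8  2.5 -6. ] q [-0.32  0.65  1.61  0.    0.87 -0.33]
turn [ 0.26  0.1  -0.63]
turn [-1.7974e+02  9.9000e-01  1.6000e-01]
shift (in tool axes after turn) [ 0.0077  0.0004 -0.0359] cur axes x,y,z: [[0.0, 0.0, -1.0], [1.0, 0.0, 0.0], [0.0, -1.0, 0.0]]
```

View pics/w17.png

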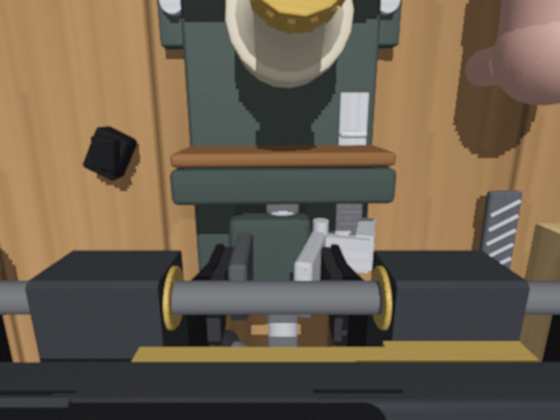

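```bash
python3 -m handwheel '[[[0,0,-0.006],[0,0,0],0],[[0,0,-0.006],[0,0,0],0],[[0,0,-0.006],[0,0,0],0],[[0,0,-0.006],[0,0,0],0],[[0,0,0],[0,0,0],0]]';  python3 -c "
from h import *
go([.5946,-.104+.06,.093],0);snap('wrist','w18.png')"
```

```text
time: 26.2
position: [0.594, -0.0559, 0.1007]
eef_rot: [1.21, 1.202, -1.199]
ft_force: [9.1, 2.1, -5.0]
width: 0.0408
t26.20 p [ 0.594  -0.0559  0.1007] w0.0408 F [ 9.1  2.1 -5. ] q [-0.28  0.65  1.62  0.    0.87 -0.29]
turn [ 0.26  0.08 -0.62]
turn [-1.7973e+02  9.7000e-01  1.3000e-01]
shift (in tool axes after turn) [ 0.0077  0.0006 -0.0119] cur axes x,y,z: [[0.0, 0.0, -1.0], [1.0, 0.0, 0.0], [0.0, -1.0, 0.0]]
```

View pics/w18.png

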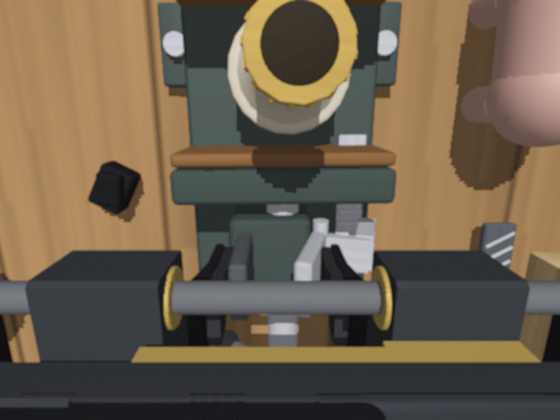

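```bash
python3 -m handwheel '[[[0,0,-0.004],[0,0,0],0],[[0,0,-0.002],[0,0,0],0],[[0,0,0],[0,0,0],0],[[0,0,0],[0,0,0],0]]';  python3 -m handwheel '[[[0,0,-0.003],[0,0,0],0],[[0,0,0],[0,0,0],0],[[0,0,0],[0,0,0],0]]'; python3 -m handwheel '[[[0,0,-0.002],[0,0,0],0],[[0,0,0],[0,0,0],0],[[0,0,0],[0,0,0],0]]'; python3 -c "
from h import *
snap('wrist','w19.png')"
```

```text
time: 26.65
position: [0.5939, -0.0506, 0.1007]
eef_rot: [1.209, 1.202, -1.199]
ft_force: [10.1, -0.1, -6.1]
width: 0.0406
time: 26.95
position: [0.5939, -0.0478, 0.1007]
eef_rot: [1.209, 1.202, -1.199]
ft_force: [7.0, -0.3, -5.7]
width: 0.0409
time: 27.25
position: [0.5939, -0.0469, 0.1008]
eef_rot: [1.207, 1.201, -1.199]
ft_force: [7.8, -3.8, -5.6]
width: 0.0408
```

View pics/w19.png

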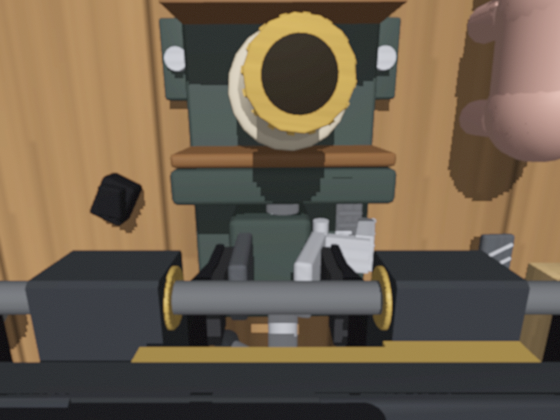

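```bash
python3 -m handwheel '[[[0,0,-0.002],[0,0,0],0],[[0,0,0],[0,0,0],0],[[0,0,0],[0,0,0],0]]'; python3 -m handwheel '[[[0,0,-0.002],[0,0,0],0],[[0,0,0],[0,0,0],0],[[0,0,0],[0,0,0],0]]'; python3 -m handwheel '[[[0,0,-0.002],[0,0,0],0],[[0,0,0],[0,0,0],0],[[0,0,0],[0,0,0],0]]'; python3 -c "
from h import *
snap('wrist','w20.png')"
```

```text
time: 27.6
position: [0.5939, -0.0451, 0.1007]
eef_rot: [1.207, 1.201, -1.2]
ft_force: [8.6, -4.1, -5.8]
width: 0.0404
time: 27.9
position: [0.5939, -0.0432, 0.1007]
eef_rot: [1.207, 1.201, -1.2]
ft_force: [7.6, -4.4, -6.5]
width: 0.0405
time: 28.2
position: [0.5938, -0.0412, 0.1007]
eef_rot: [1.207, 1.201, -1.2]
ft_force: [6.9, -4.1, -5.8]
width: 0.0409
```

View pics/w20.png

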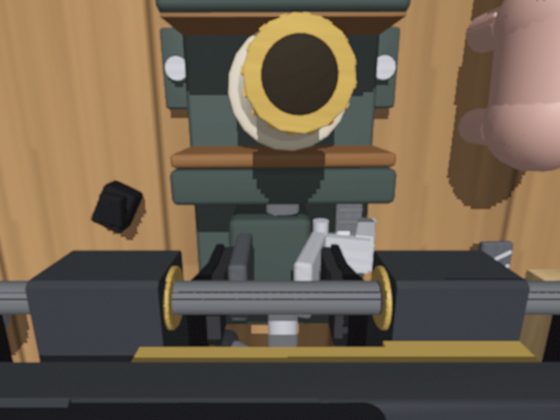

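```bash
python3 -m handwheel '[[[0,0,-0.002],[0,0,0],0],[[0,0,0],[0,0,0],0],[[0,0,0],[0,0,0],0]]'; python3 -m handwheel '[[[0,0,-0.0015],[0,0,0],0],[[0,0,0],[0,0,0],0]]'; python3 -m handwheel '[[[0,0,-0.001],[0,0,0],0],[[0,0,0],[0,0,0],0]]'
```

```text
time: 28.55
position: [0.5938, -0.0399, 0.1008]
eef_rot: [1.206, 1.2, -1.2]
ft_force: [7.8, -5.9, -5.7]
width: 0.0407
time: 28.75
position: [0.5938, -0.0396, 0.1008]
eef_rot: [1.203, 1.199, -1.2]
ft_force: [7.8, -9.0, -5.8]
width: 0.041
time: 28.95
position: [0.5939, -0.0395, 0.1008]
eef_rot: [1.202, 1.198, -1.201]
ft_force: [6.9, -12.8, -6.4]
width: 0.0407
```

```bash
python3 -m handwheel '[[[0,0,0.002],[0,0,0],0],[[0,0,0],[0,0,0],0],[[0,0,0],[0,0,0],0]]';python3 -m handwheel '[[[0,0,0],[0,0,0],1],[[0,0.003,0],[0,0,0],1],[[0,0,0],[0,0,0],1],[[0,0,0],[0,0,0],1],[[0,0,0],[0,0,0],1],[[0,0,0],[0,0,0],1],[[0,0,0],[0,0,0],1],[[0,0,0],[0,0,0],1]]'; python3 -c "
from h import *
snap('wrist','w21.png'); go([.597,-.135,.2],0)"
```

```text
time: 29.25
position: [0.5938, -0.0399, 0.1008]
eef_rot: [1.205, 1.2, -1.2]
ft_force: [8.8, -8.2, -6.7]
width: 0.041
time: 30.05
position: [0.5919, -0.0358, 0.1001]
eef_rot: [1.205, 1.212, -1.206]
ft_force: [-0.9, 0.9, 0.1]
width: 0.0862
t30.10 p [ 0.5921 -0.0359  0.1002] w0.0864 F [-0.  -1.2  0.5] q [-0.25  0.65  1.62  0.    0.88 -0.25]
turn [ 0.31 -0.01  0.03]
turn [-1.7969e+02 -4.0000e-02 -1.0000e-02]
shift (in tool axes after turn) [-0.0998  0.0049  0.0991] cur axes x,y,z: [[0.0, 0.0, -1.0], [1.0, 0.0, 0.0], [0.0, -1.0, 0.0]]
```

View pics/w21.png

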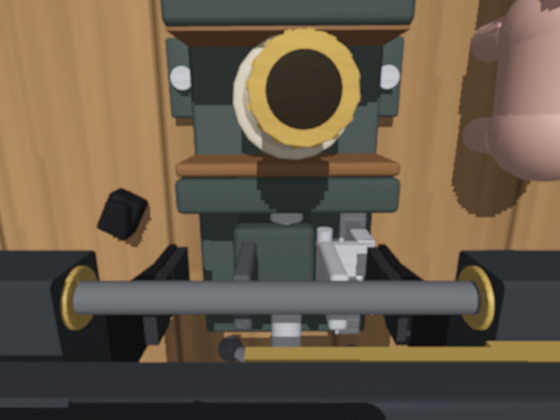

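```bash
python3 -m handwheel '[[[-0.05,0,0],[0,0,0],1],[[-0.05,0,0.02],[0,0,0],1],[[0,0,0.04],[0,0,0],1],[[0,0,0.035],[0,0,0],0.7],[[0,0,0],[8.5,0,0],0.7],[[0,0,0],[8.5,0,0],0.5],[[0,0,0],[8.5,0,0],0.5],[[0,0,0],[8.5,0,0],0.5],[[0,0,0],[8.5,0,0],0.5],[[0,0,0],[8.5,0,0],0.5]]';python3 -m handwheel '[[[0,0,0],[8.5,0,0],0.5],[[0,0,0],[8.5,0,0],0.5],[[0,0,0],[8.5,0,0],0.5],[[0,0,0],[8.5,0,0],0.5],[[0,0,0],[5,0,0],0.5],[[0,0,0],[0,0,0],0.5],[[0,0,0],[0,0,0],0.5],[[0,0,0],[0,0,0],0.5]]'; python3 -c "
from h import *
snap('wrist','w22.png'); go([.597,-.131,.2],90)
c=vision.get_calibration('wrist');print(proj(c,[.598,-.131,.117]),proj(c,[.598,-.131,.067]))"
```

```text
time: 31.1
position: [0.5926, -0.1295, 0.1965]
eef_rot: [1.828, 0.647, -1.829]
ft_force: [-0.2, 0.8, 0.6]
width: 0.0454
time: 31.9
position: [0.5927, -0.1295, 0.1966]
eef_rot: [2.218, 0.007, -2.218]
ft_force: [0.9, 0.4, -0.3]
width: 0.044
t31.95 p [ 0.5928 -0.1296  0.1966] w0.0435 F [-0.7 -0.   0.6] q [-0.4   0.53  1.51  0.    1.1   1.17]
turn [-179.64   -0.      0.  ]
turn [0.36 0.   0.  ]
shift (in tool axes after turn) [-0.0034  0.0014 -0.0042] cur axes x,y,z: [[0.0, 0.0, -1.0], [-0.0, -1.0, 0.0], [-1.0, 0.0, 0.0]]
[279.87640807 211.33184288] [279.40295789 195.02938358]
```

View pics/w22.png

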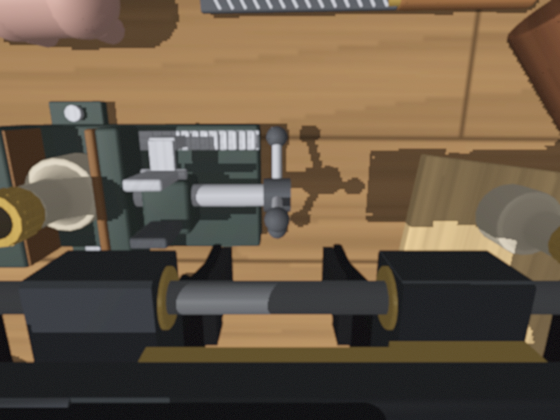

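```bash
python3 - <<'E'
from h import *
im=cv2.imread('pics/w22.png'); cv2.imwrite('pics/w22z.png',cv2.resize(im[110:260,180:380],None,fx=4,fy=4,interpolation=cv2.INTER_CUBIC))
c=vision.get_calibration('wrist')
for t in range(-40,10,5):
    P=lambda a:proj(c,[.598+.05*np.sin(np.radians(a)),-.131,.067+.05*np.cos(np.radians(a))])
    print(t,P(t).round(1),P(t+120).round(1),P(t-120).round(1))
E
```

```text
-40 [279.4 248.4] [280.  135.2] [278.9 201.3]
-35 [279.4 245.3] [280.  134.1] [278.9 205.7]
-30 [279.5 241.8] [279.9 133.5] [278.9 210.1]
-25 [279.6 237.7] [279.9 133.4] [278.9 214.5]
-20 [279.6 233.2] [279.8 133.8] [278.9 218.7]
-15 [279.7 228.2] [279.8 134.6] [278.8 222.9]
-10 [279.8 222.9] [279.7 135.9] [278.8 226.9]
-5 [279.8 217.3] [279.7 137.6] [278.8 230.7]
0 [279.9 211.3] [279.6 139.6] [278.8 234.4]
5 [279.9 205.2] [279.6 142. ] [278.8 237.9]
```

View pics/w22z.png

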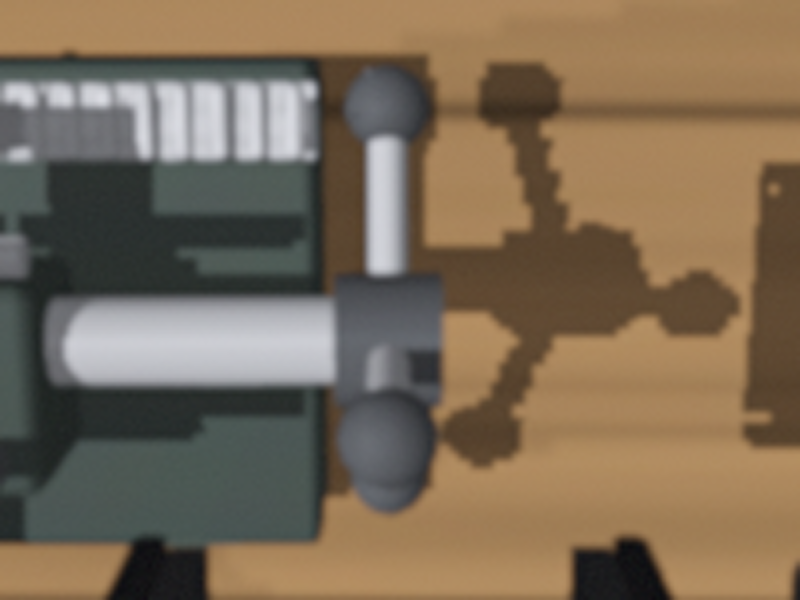

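```bash
python3 -m handwheel '[[[0.04,0,0],[0,0,0],0.5],[[0.04,0,0.001],[0,0,0],0.5],[[0.019,0,0],[0,0,0],0.5],[[0,0,0],[0,0,0],0.5],[[0,0,0],[0,0,0],0.5],[[0,0,0],[0,0,0],0],[[0,0,0],[0,0,0],0],[[0,0,0],[0,0,0],0],[[0,0,0],[0,0,0],0],[[0,0,0],[0,0,0],0]]';python3 -c "
from h import *
go([.592,-.129,.098],90);snap('wrist','w23.png');snap('scene','s23.png')"
```

```text
time: 32.95
position: [0.5922, -0.1296, 0.0983]
eef_rot: [2.22, 0.005, -2.218]
ft_force: [-0.9, 0.9, 2.5]
width: 0.0161
t32.95 p [ 0.5922 -0.1296  0.0983] w0.0161 F [-0.9  0.9  2.5] q [-0.4   0.66  1.58  0.    0.89  1.17]
turn [-1.7971e+02  2.0000e-02 -1.0000e-01]
turn [ 0.29 -0.06 -0.01]
shift (in tool axes after turn) [ 0.0003 -0.0006  0.0002] cur axes x,y,z: [[0.0, 0.0, -1.0], [-0.0, -1.0, 0.0], [-1.0, 0.0, 0.0]]
```

View pics/w23.png

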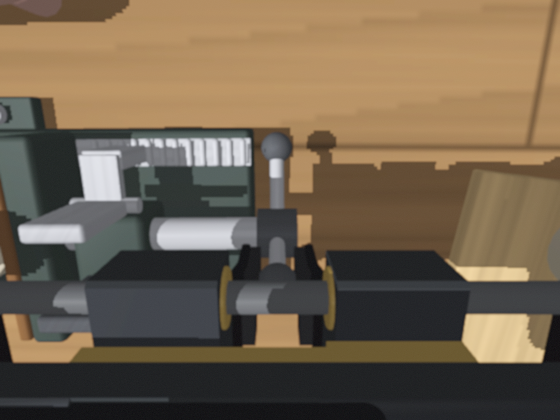

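```bash
python3 -m handwheel '[[[-0.0003,0,-0.0087],[0,0,0],0],[[0.0012,0,-0.0086],[0,0,0],0],[[0,0,0],[0,0,0],0],[[0,0,0],[0,0,0],0]]';python3 -c "
from h import *
go([.592,-.129,.098],90);snap('wrist','w24.png')"
```

```text
time: 33.45
position: [0.6087, -0.1293, 0.0973]
eef_rot: [2.217, 0.007, -2.22]
ft_force: [-1.6, 1.2, 5.7]
width: 0.0159
t33.45 p [ 0.6087 -0.1293  0.0973] w0.0159 F [-1.6  1.2  5.7] q [-0.39  0.68  1.54 -0.    0.92  1.18]
turn [-1.7967e+02 -2.0000e-02  1.3000e-01]
turn [0.33 0.09 0.01]
shift (in tool axes after turn) [-0.0007 -0.0003  0.0167] cur axes x,y,z: [[0.0, 0.0, -1.0], [-0.0, -1.0, 0.0], [-1.0, 0.0, 0.0]]
```

View pics/w24.png

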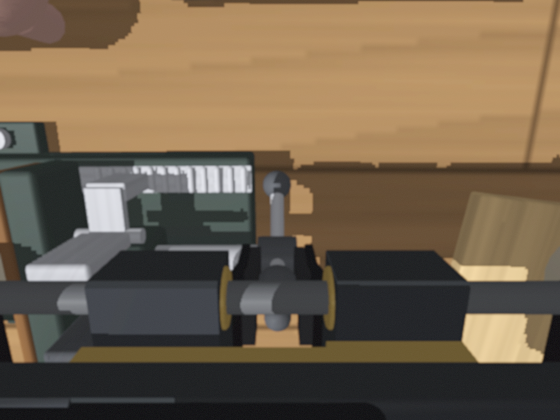

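```bash
python3 -m handwheel '[[[0.0024,-0.0004,-0.0083],[0,0,0],0],[[0.0041,-0.0002,-0.0077],[0,0,0],0],[[0.0054,-0.0002,-0.0069],[0,0,0],0],[[0.0065,-0.0002,-0.0058],[0,0,0],0],[[0.0051,-0.0002,-0.0034],[0,0,0],0],[[0,0,0],[0,0,0],0],[[0,0,0],[0,0,0],0]]';python3 -c "
from h import *
go([.592,-.129,.098],90);snap('wrist','w25.png')"
```

```text
time: 34.2
position: [0.6425, -0.1285, 0.0736]
eef_rot: [2.221, 0.005, -2.216]
ft_force: [2.0, -0.7, 1.5]
width: 0.0156
t34.20 p [ 0.6425 -0.1285  0.0736] w0.0156 F [ 2.  -0.7  1.5] q [-0.37  0.75  1.47  0.    0.92  1.2 ]
turn [-1.797e+02  7.000e-02 -2.300e-01]
turn [ 0.3  -0.15 -0.05]
shift (in tool axes after turn) [-0.0244  0.0005  0.0505] cur axes x,y,z: [[0.0, 0.0, -1.0], [-0.0, -1.0, 0.0], [-1.0, 0.0, 0.0]]
```

View pics/w25.png

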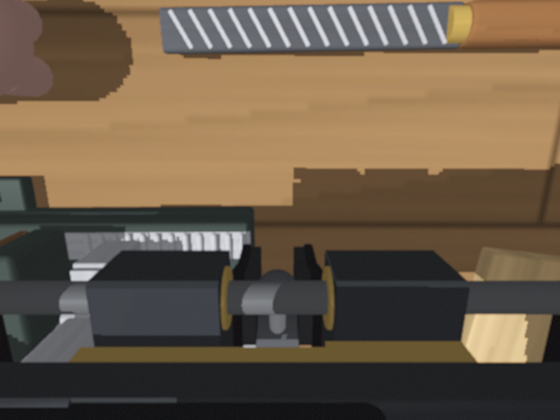

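```bash
python3 -m handwheel '[[[0,0,0],[0,0,0],0.4],[[0,0,0],[0,0,0],0.4],[[0,0,0],[0,0,0],0.4],[[-0.04,0,0],[0,0,0],0.4],[[0,0,0.044],[0,0,0],0.4],[[0,0,0.044],[0,0,0],0.4],[[0,0,0],[0,0,0],0.4],[[0,0,0],[0,0,0],0.4]]';python3 -c "
from h import *
snap('wrist','w26.png');go([.5547,-.1285,.073],90)"
```

```text
time: 35.05
position: [0.5516, -0.1283, 0.1131]
eef_rot: [2.218, 0.006, -2.222]
ft_force: [-0.1, -0.3, -0.0]
width: 0.0344
t35.10 p [ 0.5536 -0.1289  0.1134] w0.0353 F [-0.5 -0.1  0. ] q [-0.43  0.6   1.67  0.    0.87  1.14]
turn [-1.7973e+02  3.0000e-02 -7.0000e-02]
turn [ 0.27 -0.04 -0.02]
shift (in tool axes after turn) [ 0.0404 -0.0004 -0.0011] cur axes x,y,z: [[0.0, 0.0, -1.0], [-0.0, -1.0, 0.0], [-1.0, 0.0, 0.0]]
```

View pics/w26.png

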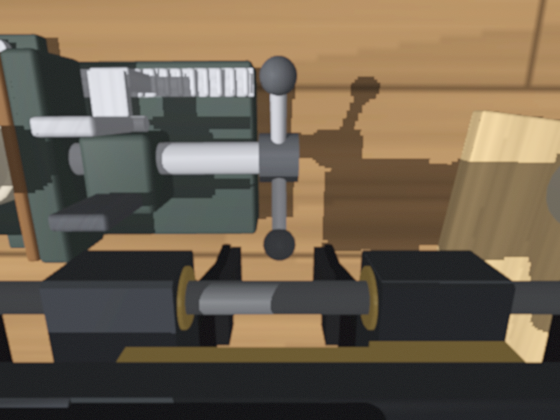

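```bash
cat > ball.py <<'E'
from h import *
import sys
c=vision.get_calibration('wrist'); xc=float(sys.argv[1]); y=float(sys.argv[2])
P=lambda a:proj(c,[xc+.05*np.sin(np.radians(a)),y,.067+.05*np.cos(np.radians(a))]).round(1)
for t in range(-80,-35,4): print(t,P(t),P(t+120),P(t-120))
E
python3 ball.py .598 -.1285
```

```text
-80 [277.1 246.9] [278.1 101.9] [277.5 127.5]
-76 [277.1 247.9] [278.1  96.1] [277.5 132.4]
-72 [277.1 248.5] [278.1  90.8] [277.5 137.2]
-68 [277.1 248.7] [278.1  86. ] [277.4 142.1]
-64 [277.1 248.4] [278.1  81.8] [277.4 147.1]
-60 [277.2 247.7] [278.1  78.2] [277.4 152. ]
-56 [277.2 246.4] [278.1  75.2] [277.3 156.9]
-52 [277.2 244.7] [278.1  72.7] [277.3 161.9]
-48 [277.2 242.5] [278.1  70.9] [277.3 166.8]
-44 [277.3 239.8] [278.1  69.5] [277.3 171.7]
-40 [277.3 236.5] [278.1  68.8] [277.2 176.5]
-36 [277.3 232.7] [278.   68.5] [277.2 181.3]
```

```bash
python3 -m handwheel '[[[0.02,0.001,-0.003],[0,0,0],0.4],[[0.02,0,0],[0,0,0],0.4],[[0,0,0],[0,0,0],0.4],[[0,0,0],[0,0,0],0.4],[[0,0,0],[0,0,0],0],[[0,0,0],[0,0,0],0],[[0,0,0],[0,0,0],0],[[0,0,0],[0,0,0],0]]';python3 -c "
from h import *
go([.557,-.130,.073],90)"
```

```text
time: 35.9
position: [0.5568, -0.1295, 0.0739]
eef_rot: [2.221, 0.005, -2.217]
ft_force: [0.4, 1.1, 2.7]
width: 0.016
t35.90 p [ 0.5568 -0.1295  0.0739] w0.0160 F [0.4 1.1 2.7] q [-0.42  0.67  1.69  0.    0.79  1.14]
turn [-1.7972e+02  0.0000e+00 -1.3000e-01]
turn [ 0.28 -0.09 -0.  ]
shift (in tool axes after turn) [ 0.0009  0.0005 -0.0002] cur axes x,y,z: [[0.0, 0.0, -1.0], [-0.0, -1.0, 0.0], [-1.0, 0.0, 0.0]]
```

```bash
python3 -m handwheel '[[[-0.0085,-0.0003,-0.0061],[0,0,0],0],[[-0.007,-0.0003,-0.0078],[0,0,0],0],[[-0.0052,-0.0003,-0.0091],[0,0,0],0],[[-0.0032,-0.0003,-0.0099],[0,0,0],0],[[-0.0011,-0.0003,-0.0104],[0,0,0],0]]';python3 -m handwheel '[[[0.0011,-0.0003,-0.0104],[0,0,0],0],[[0.0032,-0.0003,-0.0099],[0,0,0],0],[[0.0052,-0.0003,-0.0091],[0,0,0],0],[[0.007,-0.0003,-0.0078],[0,0,0],0],[[0.0085,-0.0003,-0.0061],[0,0,0],0],[[0,0,0],[0,0,0],0],[[0,0,0],[0,0,0],0]]';python3 -c "
from h import *
go([.557,-.1275,.073],90)"
```

```text
time: 36.4
position: [0.5963, -0.1282, 0.0998]
eef_rot: [2.208, 0.007, -2.228]
ft_force: [-8.8, -2.9, 8.5]
width: 0.0159
time: 37.1
position: [0.6422, -0.1258, 0.0723]
eef_rot: [2.217, 0.007, -2.221]
ft_force: [-0.6, -0.3, 0.6]
width: 0.0008
t37.10 p [ 0.6422 -0.1258  0.0723] w0.0008 F [-0.6 -0.3  0.6] q [-0.36  0.75  1.46  0.    0.93  1.2 ]
turn [-1.7969e+02 -7.0000e-02  1.8000e-01]
turn [0.31 0.11 0.04]
shift (in tool axes after turn) [-0.0007  0.0017  0.0852] cur axes x,y,z: [[0.0, 0.0, -1.0], [-0.0, -1.0, 0.0], [-1.0, 0.0, 0.0]]
```

```bash
python3 -m handwheel '[[[-0.04,0,0],[0,0,0],0.4],[[-0.02,0,0],[0,0,0],0.4],[[0,0,0.044],[0,0,0],0.4],[[0,0,0.044],[0,0,0],0.4],[[0,0,0],[0,0,0],0.4],[[0,0,0],[0,0,0],0.4]]';python3 -c "
from h import *
snap('wrist','w27.png');go([.5547,-.1275,.073],90)"; python3 ball.py .600 -.1285
```

```text
time: 37.7
position: [0.5536, -0.1265, 0.1336]
eef_rot: [2.219, 0.005, -2.22]
ft_force: [1.2, -0.7, 0.7]
width: 0.0333
t37.75 p [ 0.5555 -0.1271  0.1338] w0.0335 F [ 0.2 -0.9  0.7] q [-0.42  0.57  1.66  0.    0.91  1.15]
turn [-1.7973e+02  6.0000e-02 -1.7000e-01]
turn [ 0.27 -0.11 -0.04]
shift (in tool axes after turn) [0.0608 0.0004 0.0008] cur axes x,y,z: [[0.0, 0.0, -1.0], [-0.0, -1.0, 0.0], [-1.0, 0.0, 0.0]]
-80 [279.9 235.3] [281.6 102.7] [279.9 126.3]
-76 [280.  236.1] [281.6  97.5] [279.9 130.8]
-72 [280.  236.4] [281.6  92.8] [279.8 135.3]
-68 [280.1 236.3] [281.5  88.5] [279.8 139.9]
-64 [280.2 235.9] [281.5  84.7] [279.8 144.5]
-60 [280.2 235. ] [281.5  81.5] [279.7 149.1]
-56 [280.3 233.7] [281.4  78.7] [279.7 153.7]
-52 [280.4 232. ] [281.4  76.5] [279.7 158.3]
-48 [280.5 229.8] [281.3  74.7] [279.6 162.8]
-44 [280.5 227.1] [281.2  73.5] [279.6 167.4]
-40 [280.6 223.9] [281.2  72.7] [279.6 171.9]
-36 [280.7 220.3] [281.1  72.5] [279.6 176.3]
```

View pics/w27.png

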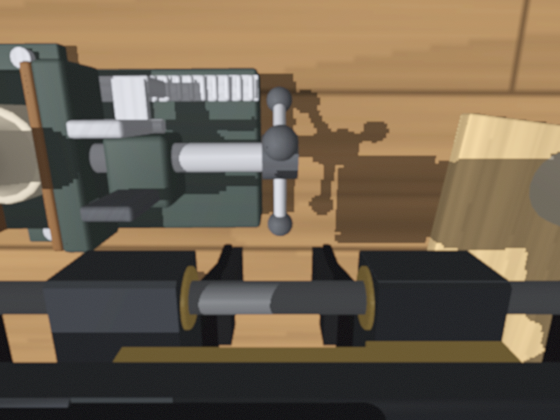

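```bash
sed -i 's/range(-80,-35,4)/range(int(sys.argv[3]),int(sys.argv[4]),4)/' ball.py; python3 ball.py .600 -.1285 0 40
```

```text
0 [281.4 169.5] [280.5  87.4] [279.6 212.3]
4 [281.4 162.4] [280.4  90.6] [279.6 215.7]
8 [281.5 155.3] [280.4  94. ] [279.6 218.8]
12 [281.5 148.2] [280.3  97.5] [279.7 221.8]
16 [281.6 141.1] [280.2 101.3] [279.7 224.5]
20 [281.6 134.1] [280.2 105.2] [279.7 227. ]
24 [281.6 127.3] [280.1 109.2] [279.7 229.2]
28 [281.6 120.7] [280.1 113.3] [279.8 231.2]
32 [281.6 114.3] [280.  117.6] [279.8 232.9]
36 [281.6 108.3] [280.  121.9] [279.9 234.3]
```

```bash
python3 -m handwheel '[[[0,0.001,-0.03],[0,0,0],0.4],[[0,0,-0.026],[0,0,0],0.4],[[0.033,0,0],[0,0,0],0.4],[[0,0,0],[0,0,0],0.4],[[0,0,0],[0,0,0],0.4],[[0,0,0],[0,0,0],0.4],[[0,0,0],[0,0,0],0],[[0,0,0],[0,0,0],0],[[0,0,0],[0,0,0],0],[[0,0,0],[0,0,0],0]]';python3 -c "
from h import *
go([.612,-.1285,.099],90); print(arm.state()['wrist_torque'])
snap('wrist','w28.png')"
```

```text
time: 38.75
position: [0.6111, -0.1278, 0.101]
eef_rot: [2.219, 0.005, -2.217]
ft_force: [-0.7, -0.6, 1.6]
width: 0.016
t38.75 p [ 0.6111 -0.1278  0.101 ] w0.0160 F [-0.7 -0.6  1.6] q [-0.38  0.68  1.54 -0.    0.93  1.18]
turn [-1.7969e+02  9.0000e-02 -9.0000e-02]
turn [ 0.31 -0.06 -0.06]
shift (in tool axes after turn) [ 0.002   0.0007 -0.0009] cur axes x,y,z: [[0.0, 0.0, -1.0], [-0.0, -1.0, 0.0], [-1.0, 0.0, 0.0]]
[-0.15548054  0.11763644 -0.03142579]
```

View pics/w28.png

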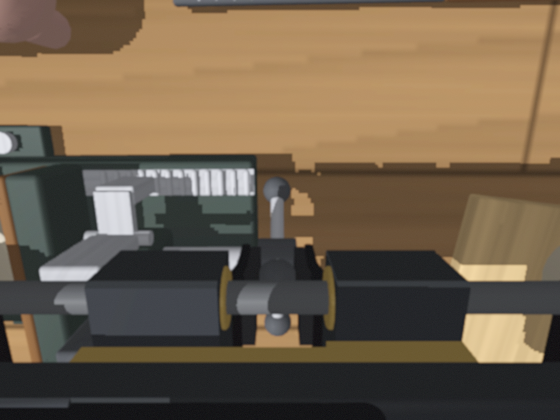

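```bash
python3 -m handwheel '[[[0.0028,-0.0002,-0.0082],[0,0,0],0],[[0.0042,-0.0002,-0.0076],[0,0,0],0],[[0,0,0],[0,0,0],0]]';python3 -m handwheel '[[[0.0055,-0.0002,-0.0068],[0,0,0],0],[[0.0066,-0.0002,-0.0057],[0,0,0],0],[[0.0059,-0.0002,-0.0037],[0,0,0],0],[[0,0,0],[0,0,0],0],[[0,0,0],[0,0,0],0]]';python3 -c "
from h import *
go([.557,-.1275,.073],90)"
```

```text
time: 39.1
position: [0.627, -0.1274, 0.0937]
eef_rot: [2.218, 0.005, -2.218]
ft_force: [-0.6, -2.0, 3.7]
width: 0.0162
time: 39.6
position: [0.6441, -0.1268, 0.0757]
eef_rot: [2.221, 0.004, -2.215]
ft_force: [1.2, -2.8, 2.3]
width: 0.016
t39.60 p [ 0.6441 -0.1268  0.0757] w0.0160 F [ 1.2 -2.8  2.3] q [-0.36  0.75  1.46 -0.    0.93  1.2 ]
turn [-1.797e+02  1.200e-01 -2.500e-01]
turn [ 0.3  -0.16 -0.08]
shift (in tool axes after turn) [0.0027 0.0007 0.0871] cur axes x,y,z: [[0.0, 0.0, -1.0], [-0.0, -1.0, 0.0], [-1.0, 0.0, 0.0]]
```

```bash
python3 -m handwheel '[[[0,0,0],[0,0,0],0.4],[[0,0,0],[0,0,0],0.4],[[0,0,0],[0,0,0],0.4],[[-0.04,0,0],[0,0,0],0.4],[[0,0,0.044],[0,0,0],0.4],[[0,0,0.043],[0,0,0],0.4],[[0,0,0],[0,0,0],0.4],[[0,0,0],[0,0,0],0.4],[[0,0,0],[0,0,0],0.4]]';python3 -c "
from h import *
snap('wrist','w29.png');go([.5576,-.127,.0765],90)";python3 ball.py .600 -.1265 -72 -50
```

```text
time: 40.5
position: [0.5571, -0.127, 0.1155]
eef_rot: [2.221, 0.005, -2.216]
ft_force: [0.2, 0.1, 0.1]
width: 0.0347
t40.55 p [ 0.5575 -0.127   0.1154] w0.0350 F [0.2 0.3 0.5] q [-0.42  0.6   1.66  0.    0.87  1.15]
turn [-1.7969e+02  6.0000e-02 -1.9000e-01]
turn [ 0.31 -0.12 -0.04]
shift (in tool axes after turn) [ 0.0389 -0.     -0.0001] cur axes x,y,z: [[0.0, 0.0, -1.0], [-0.0, -1.0, 0.0], [-1.0, 0.0, 0.0]]
-72 [276.9 250.3] [278.   95.2] [277.3 139.9]
-68 [276.9 250.4] [278.   90.5] [277.3 144.7]
-64 [277.  250.2] [278.   86.3] [277.3 149.6]
-60 [277.  249.5] [278.   82.7] [277.2 154.4]
-56 [277.  248.3] [278.   79.7] [277.2 159.3]
-52 [277.  246.7] [278.   77.2] [277.2 164.2]
```

View pics/w29.png

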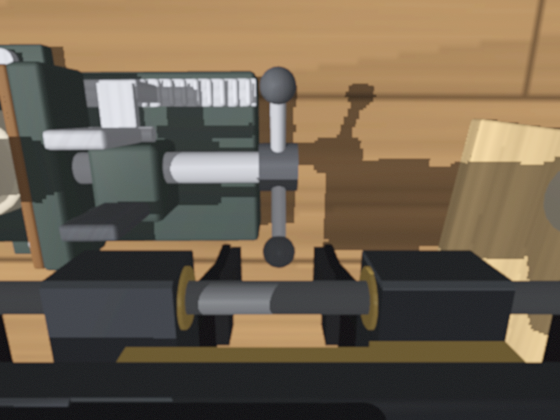

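```bash
python3 -m handwheel '[[[0.02,0.001,0.0015],[0,0,0],0.4],[[0.022,0,0],[0,0,0],0.4],[[0,0,0],[0,0,0],0.4],[[0,0,0],[0,0,0],0.4],[[0,0,0],[0,0,0],0],[[0,0,0],[0,0,0],0],[[0,0,0],[0,0,0],0],[[0,0,0],[0,0,0],0]]';python3 -c "
from h import *
go([.556,-.128,.0725],90)"; python3 -m handwheel '[[[-0.005,-0.0002,-0.0035],[0,0,0],0],[[-0.005,-0.0002,-0.0035],[0,0,0],0],[[-0.007,-0.0003,-0.0078],[0,0,0],0],[[-0.0052,-0.0003,-0.0091],[0,0,0],0],[[0,0,0],[0,0,0],0]]'; python3 -m handwheel '[[[-0.0032,-0.0003,-0.0099],[0,0,0],0],[[-0.0011,-0.0003,-0.0104],[0,0,0],0],[[0,0,0],[0,0,0],0]]'
```

```text
time: 41.35
position: [0.5549, -0.1278, 0.074]
eef_rot: [2.22, 0.005, -2.217]
ft_force: [-0.2, -0.4, 2.2]
width: 0.016
t41.35 p [ 0.5549 -0.1278  0.074 ] w0.0160 F [-0.2 -0.4  2.2] q [-0.42  0.66  1.69  0.    0.78  1.14]
turn [-1.7969e+02  7.0000e-02 -1.4000e-01]
turn [ 0.31 -0.09 -0.04]
shift (in tool axes after turn) [ 0.0015  0.0002 -0.0011] cur axes x,y,z: [[0.0, 0.0, -1.0], [-0.0, -1.0, 0.0], [-1.0, 0.0, 0.0]]
time: 41.85
position: [0.5791, -0.127, 0.0959]
eef_rot: [2.218, 0.005, -2.218]
ft_force: [-1.8, -4.7, -3.8]
width: 0.0158
time: 42.15
position: [0.5979, -0.1265, 0.1]
eef_rot: [2.215, 0.006, -2.221]
ft_force: [-2.9, -4.9, -3.4]
width: 0.0159
```

```bash
python3 -m handwheel '[[[0.0011,0.0005,-0.0104],[0,0,0],0],[[0.0032,0.0005,-0.0099],[0,0,0],0],[[0.0052,0,-0.0091],[0,0,0],0],[[0,0,0],[0,0,0],0]]'; python3 -m handwheel '[[[0.007,0,-0.0078],[0,0,0],0],[[0.0085,0,-0.0061],[0,0,0],0],[[0,0,0],[0,0,0],0],[[0,0,0],[0,0,0],0]]'; python3 -c "
from h import *
snap('wrist','w30.png');go([.6433,-.127,.074],90)"
```

```text
time: 42.55
position: [0.629, -0.126, 0.0919]
eef_rot: [2.221, 0.007, -2.218]
ft_force: [-1.0, -0.4, 1.0]
width: 0.0159
time: 42.95
position: [0.6449, -0.1257, 0.0768]
eef_rot: [2.227, 0.005, -2.212]
ft_force: [4.2, 2.7, 2.9]
width: 0.0159
t43.00 p [ 0.6449 -0.1258  0.0768] w0.0156 F [4.5 4.2 4. ] q [-0.36  0.74  1.46  0.    0.93  1.2 ]
turn [-1.7974e+02 -3.0000e-02 -6.4000e-01]
turn [ 0.26 -0.41  0.02]
shift (in tool axes after turn) [0.0028 0.0012 0.0016] cur axes x,y,z: [[0.0, 0.0, -1.0], [-0.0, -1.0, 0.0], [-1.0, 0.0, 0.0]]
```

```bash
python3 -m handwheel '[[[0,0,0],[0,0,0],0.4],[[0,0,0],[0,0,0],0.4],[[0,0,0],[0,0,0],0.4],[[-0.04,0,0],[0,0,0],0.4],[[0,0,0.044],[0,0,0],0.4],[[0,0,0.043],[0,0,0],0.4],[[0,0,0],[0,0,0],0.4],[[0,0,0],[0,0,0],0.4],[[0,0,0],[0,0,0],0.4]]';python3 -c "
from h import *
snap('wrist','w31.png');go([.5576,-.127,.0765],90)";python3 ball.py .600 -.1265 -72 -50
```

```text
time: 43.9
position: [0.556, -0.1277, 0.1149]
eef_rot: [2.22, 0.005, -2.217]
ft_force: [0.4, -0.8, 0.3]
width: 0.0349
t43.95 p [ 0.5563 -0.1277  0.1149] w0.0350 F [ 0.9 -0.1  0.5] q [-0.42  0.6   1.67 -0.    0.87  1.14]
turn [-1.797e+02  8.000e-02 -1.600e-01]
turn [ 0.3  -0.1  -0.05]
shift (in tool axes after turn) [ 0.0384 -0.0007 -0.0013] cur axes x,y,z: [[0.0, 0.0, -1.0], [-0.0, -1.0, 0.0], [-1.0, 0.0, 0.0]]
-72 [275.7 248.8] [276.5  92.6] [276.3 138.3]
-68 [275.7 249. ] [276.5  87.9] [276.3 143.1]
-64 [275.7 248.7] [276.5  83.7] [276.3 148. ]
-60 [275.7 248. ] [276.6  80.1] [276.3 152.9]
-56 [275.7 246.8] [276.6  77.1] [276.2 157.8]
-52 [275.7 245.1] [276.6  74.7] [276.2 162.7]
```

View pics/w31.png

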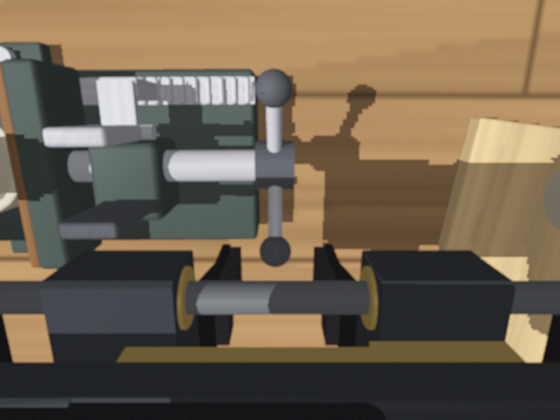

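```bash
python3 -m handwheel '[[[0.02,-0.001,0.002],[0,0,0],0.4],[[0.025,0,0],[0,0,0],0.4],[[0,0,0],[0,0,0],0.4],[[0,0,0],[0,0,0],0.4],[[0,0,0],[0,0,0],0],[[0,0,0],[0,0,0],0],[[0,0,0],[0,0,0],0],[[0,0,0],[0,0,0],0]]'; python3 -m handwheel '[[[-0.0091,0,-0.0052],[0,0,0],0],[[-0.0078,0,-0.007],[0,0,0],0],[[-0.0061,0,-0.0085],[0,0,0],0],[[0,0,0],[0,0,0],0]]'; python3 -m handwheel '[[[-0.0043,0,-0.0096],[0,0,0],0],[[-0.0022,0,-0.0102],[0,0,0],0],[[0,0,0],[0,0,0],0],[[0,0,0],[0,0,0],0]]'
```

```text
time: 44.75
position: [0.5535, -0.1265, 0.0706]
eef_rot: [2.22, 0.005, -2.216]
ft_force: [-0.5, -0.5, 2.6]
width: 0.0163
time: 45.15
position: [0.5735, -0.1259, 0.0934]
eef_rot: [2.217, 0.007, -2.22]
ft_force: [-2.3, -2.0, -1.2]
width: 0.0156
time: 45.55
position: [0.5922, -0.1254, 0.0999]
eef_rot: [2.216, 0.007, -2.222]
ft_force: [-4.8, -1.9, 2.3]
width: 0.016
```

```bash
python3 -m handwheel '[[[0,0,0],[0,0,0],0.5],[[0,0,0],[0,0,0],0.5],[[0,0,0],[0,0,0],0.5],[[-0.05,0,0],[-4,0,0],0.8],[[-0.05,0,0],[-8.5,0,0],0.8],[[0,0,0],[-8.5,0,0],0.8],[[0,0,0],[-8.5,0,0],0.8],[[0,0,0],[-8.5,0,0],0.8],[[0,0,0],[-8.5,0,0],0.8],[[0,0,0],[-8.5,0,0],0.8]]'; python3 -m handwheel '[[[0,0,0],[-8.5,0,0],0.8],[[0,0,0],[-8.5,0,0],0.8],[[0,0,0],[-8.5,0,0],0.8],[[0,0,0],[-8.5,0,0],0.8],[[0,0,0],[-8.5,0,0],0.8],[[0,0,0],[-8.5,0,0],0.8],[[0,0,0],[-8.5,0,0],0.8],[[0,0,0],[-8.5,0,0],0.8],[[0,0,0],[-8.5,0,0],0.8],[[0,0,0],[-8.5,0,0],0.8]]'; python3 -m handwheel '[[[0,0,0],[-8.5,0,0],0.8],[[0,0,0],[-8.5,0,0],0.8],[[0,0,0],[-8.5,0,0],0.8],[[0,0,0],[-8.5,0,0],0.8],[[0,0,0],[-8.5,0,0],0.8],[[0,0,0],[0,0,0],0.8],[[0,0,0],[0,0,0],0.8]]'; python3 -c "
from h import *
snap('wrist','w32.png');go([.60,.0425,.2],90);go([.60,.0425,.2])"
```

```text
time: 46.55
position: [0.5942, -0.1256, 0.1998]
eef_rot: [1.637, 0.862, -1.633]
ft_force: [-0.7, 0.1, 0.0]
width: 0.0694
time: 47.55
position: [0.5942, -0.1257, 0.1997]
eef_rot: [0.538, 1.501, -0.537]
ft_force: [0.2, 0.4, -0.1]
width: 0.0696
time: 48.25
position: [0.5938, -0.1257, 0.1995]
eef_rot: [-0.036, 1.569, 0.036]
ft_force: [-0.2, 0.9, 1.0]
width: 0.0696
t48.30 p [ 0.5937 -0.1257  0.1994] w0.0696 F [ 0.3 -0.2  0.7] q [-0.39  0.53  1.5   0.    1.11 -2.01]
turn [2.65 0.05 0.  ]
turn [-1.7735e+02 -0.0000e+00  8.0000e-02]
shift (in tool axes after turn) [-0.0006  0.1682  0.0063] cur axes x,y,z: [[0.0, 0.0, -1.0], [0.0, 1.0, 0.0], [1.0, -0.0, 0.0]]
t48.30 p [ 0.5937 -0.1257  0.1994] w0.0696 F [ 0.3 -0.2  0.7] q [-0.39  0.53  1.5   0.    1.11 -2.01]
shift (in tool axes after turn) [-0.0006  0.1677  0.0141] cur axes x,y,z: [[0.001, -0.0, -1.0], [-0.046, 0.999, -0.0], [0.999, 0.046, 0.001]]
```

View pics/w32.png

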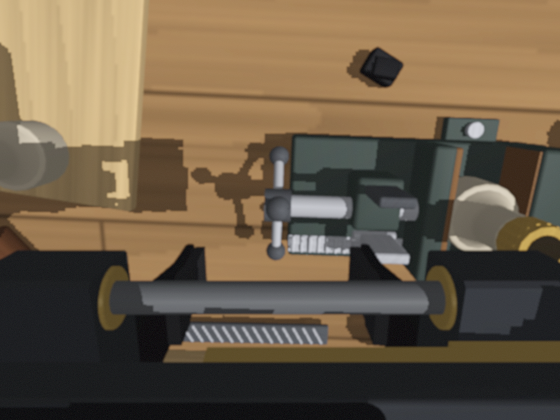

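```bash
python3 -m handwheel '[[[0,0.042,0.0035],[0,0,0],0.8],[[0,0.042,0.0035],[0,0,0],0.8],[[0,0.042,0.0035],[0,0,0],0.8],[[0,0.042,0.0035],[0,0,0],0.8],[[0.02,0,0],[0,0,0],0.8],[[0,0,0],[0,0,0],0.8],[[0,0,0],[0,0,0],0.8]]'; python3 -c "
from h import *
snap('wrist','w33.png');go([.60,.0425,.125]); c=vision.get_calibration('wrist'); print(proj(c,[.6,.0425,.151]),proj(c,[.6,.0425,.08]))"
```

```text
time: 49.0
position: [0.599, 0.0425, 0.1791]
eef_rot: [-0.038, 1.571, 0.038]
ft_force: [0.2, -0.9, 0.4]
width: 0.0698
t49.05 p [0.5995 0.042  0.1796] w0.0698 F [ 0.1  0.  -0.2] q [-0.12  0.55  1.54 -0.    1.06 -1.73]
shift (in tool axes after turn) [0.0546 0.0005 0.0005] cur axes x,y,z: [[0.001, -0.0, -1.0], [-0.047, 0.999, -0.0], [0.999, 0.047, 0.001]]
[276.72692013 245.18479834] [276.80898274 211.30133376]
```

View pics/w33.png

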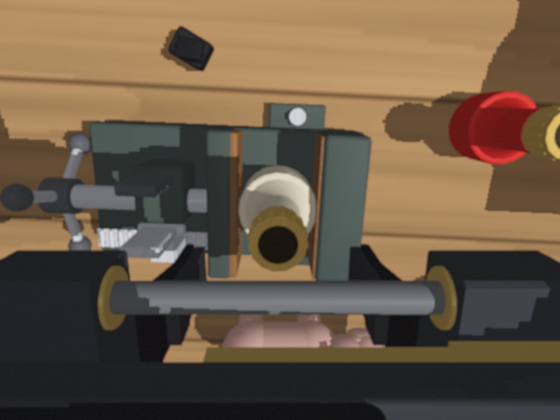

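```bash
python3 -m handwheel '[[[0.03,0.0015,0.0005],[0,0,0],0.8],[[0.024,0,0],[0,0,0],0.8],[[0,0,0],[0,0,0],0.8],[[0,0,0],[0,0,0],0.8],[[0,0,0],[0,0,0],0],[[0,0,0],[0,0,0],0],[[0,0,0],[0,0,0],0],[[0,0,0],[0,0,0],0],[[0,0,0],[0,0,0],0],[[0,0,0],[0,0,0],0]]'; python3 -c "
from h import *
s,p,R=st();print(p,s['width'],s['ft_force'],s['wrist_torque'],s['q'][5])"
```

```text
time: 50.05
position: [0.5997, 0.043, 0.1256]
eef_rot: [-0.041, 1.57, 0.037]
ft_force: [-1.3, -4.0, 2.4]
width: 0.0331
[0.5997126  0.04304126 0.12555444] 0.033126923988700784 [-1.26581302 -4.04918105  2.43564181] [-0.66015344 -0.05991617  0.01466827] -1.7317359265604477
```

```bash
python3 -m handwheel '[[[0,-0.0015,0],[8.5,0,0],0],[[0,0,0],[8.5,0,0],0],[[0,0,0],[8.5,0,0],0],[[0.0005,0,0],[8.5,0,0],0],[[0,0,0],[0,0,0],0]]'; python3 -c "
from h import *
s,p,R=st();print(p,s['width'],s['ft_force'],s['wrist_torque'],s['q'][5]);snap('wrist','w34.png')"
```

```text
time: 50.55
position: [0.5997, 0.0428, 0.1251]
eef_rot: [0.427, 1.528, -0.427]
ft_force: [-0.9, -0.7, 1.4]
width: 0.0334
[0.59969434 0.04276286 0.12505516] 0.033404077273715145 [-0.86586638 -0.65296514  1.42464362] [-0.05379682 -0.0540102  -0.17667581] -1.1409542637694783
```

View pics/w34.png

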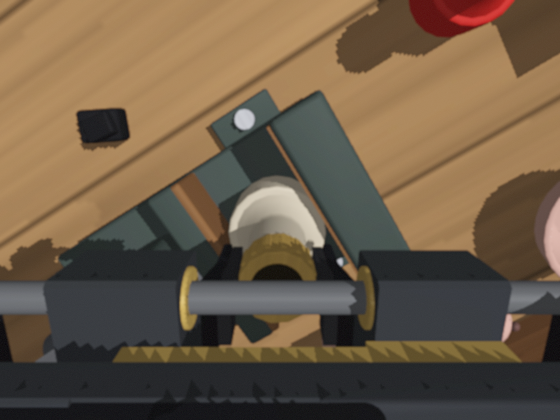

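```bash
python3 -m handwheel '[[[0,0,0],[8.5,0,0],0],[[0,0,0],[8.5,0,0],0],[[0.0003,0,0],[8.5,0,0],0],[[0,0,0],[8.5,0,0],0],[[0.0003,0,0],[8.5,0,0],0],[[0,0,0],[8.5,0,0],0],[[0.0003,0,0],[8.5,0,0],0]]'; python3 -c "
from h import *
s,p,R=st();print(p,s['width'],s['ft_force'],s['wrist_torque'],s['q'][5])"; python3 -m handwheel '[[[0,0,0],[8.5,0,0],0],[[0.0003,0,0],[8.5,0,0],0],[[0,0,0],[8.5,0,0],0],[[0,0,0],[8.5,0,0],0]]'; python3 -c "
from h import *
s,p,R=st();print(p,s['width'],s['ft_force'],s['wrist_torque'],s['q'][5])"
```

```text
time: 51.3
position: [0.5995, 0.0426, 0.1242]
eef_rot: [1.219, 1.202, -1.22]
ft_force: [-1.9, -1.0, 4.1]
width: 0.0334
[0.59946409 0.04259747 0.1241653 ] 0.033375043749260085 [-1.87424603 -1.00192145  4.0614948 ] [-0.21581257  0.12364807  0.1622033 ] -0.10033768769351897
time: 51.7
position: [0.5993, 0.0426, 0.1238]
eef_rot: [1.64, 0.858, -1.641]
ft_force: [-1.3, -1.0, 2.4]
width: 0.0333
[0.59929759 0.04263994 0.12376229] 0.03325052913800253 [-1.30498986 -1.00801117  2.41193314] [-0.15904371  0.08903775  0.22250144] 0.4930621623862963
```

```bash
python3 -m handwheel '[[[0.0003,0,0],[8.5,0,0],0],[[0,0,0],[8.5,0,0],0],[[0.0003,0,0],[8.5,0,0],0],[[0,0,0],[0,0,0],0]]'; python3 -c "
from h import *
s,p,R=st();print(s['width'],s['ft_force'],s['wrist_torque'],s['q'][5])"; python3 -m handwheel '[[[0,0,0],[6,0,0],0],[[0.0003,0,0],[6,0,0],0],[[0,0,0],[0,0,0],0]]'; python3 -c "
from h import *
s,p,R=st();print(s['width'],s['ft_force'],s['wrist_torque'],s['q'][5])"; python3 -m handwheel '[[[0,0,0],[6,0,0],0],[[0,0,0],[6,0,0],0],[[0,0,0],[0,0,0],0]]'; python3 -c "
from h import *
s,p,R=st();print(s['width'],s['ft_force'],s['wrist_torque'],s['q'][5]);snap('wrist','w35.png')"
```

```text
time: 52.1
position: [0.5994, 0.0428, 0.1234]
eef_rot: [1.926, 0.516, -1.927]
ft_force: [-1.2, -0.4, 5.7]
width: 0.0332
0.033222269152186 [-1.16941445 -0.4499288   5.73176406] [-0.08980796  0.25674236  0.43111022] 0.9327573169137267
time: 52.4
position: [0.5997, 0.0429, 0.1233]
eef_rot: [2.051, 0.326, -2.05]
ft_force: [-1.2, 0.1, 6.3]
width: 0.0332
0.03315840709563476 [-1.23846005  0.09692036  6.34077903] [-0.0204829   0.24318011  0.40669537] 1.1411218015942812
time: 52.7
position: [0.6, 0.0429, 0.1233]
eef_rot: [2.168, 0.115, -2.165]
ft_force: [-0.5, -0.4, 5.3]
width: 0.0332
0.033201123609326956 [-0.49981407 -0.36798451  5.27844012] [0.05300749 0.18994711 0.53375826] 1.3500973880718365
```

View pics/w35.png

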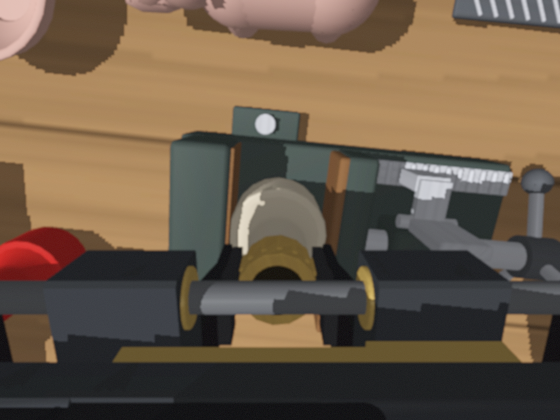

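```bash
python3 -m handwheel '[[[0,0,0],[0,0,0],0.8],[[0,0,0],[0,0,0],0.8],[[0,0,0],[0,0,0],0.8],[[0,0,0],[0,0,0],0.8],[[0,0,0],[0,0,0],0.8],[[-0.03,0,0],[0,0,0],0.8],[[-0.045,0,0],[0,0,0],0.8],[[0,0,0],[3,0,0],0.5],[[0,0,0],[0,0,0],0.5]]'; python3 -c "
from h import *
snap('wrist','w36.png');go([.595,-.125,.2],90);go([.595,-.125,.2])
c=vision.get_calibration('wrist'); print(proj(c,[.6,.0425,.151-.0024]))"
```

```text
time: 53.65
position: [0.6004, 0.0426, 0.1991]
eef_rot: [2.2, 0.054, -2.193]
ft_force: [-0.1, -1.0, -1.2]
width: 0.0601
t53.70 p [0.5993 0.0427 0.1978] w0.0572 F [ 0.4 -0.2 -0.3] q [-0.11  0.52  1.52  0.    1.1   1.41]
turn [-177.14   -0.      0.  ]
turn [2.86 0.   0.  ]
shift (in tool axes after turn) [-0.0022  0.1677  0.0043] cur axes x,y,z: [[0.0, 0.0, -1.0], [-0.0, -1.0, 0.0], [-1.0, 0.0, 0.0]]
t53.70 p [0.5993 0.0427 0.1978] w0.0572 F [ 0.4 -0.2 -0.3] q [-0.11  0.52  1.52  0.    1.1   1.41]
shift (in tool axes after turn) [-0.0022  0.1673  0.0127] cur axes x,y,z: [[-0.0, 0.0, -1.0], [0.05, -0.999, -0.0], [-0.999, -0.05, 0.0]]
[278.27775361 231.78306138]
```

View pics/w36.png

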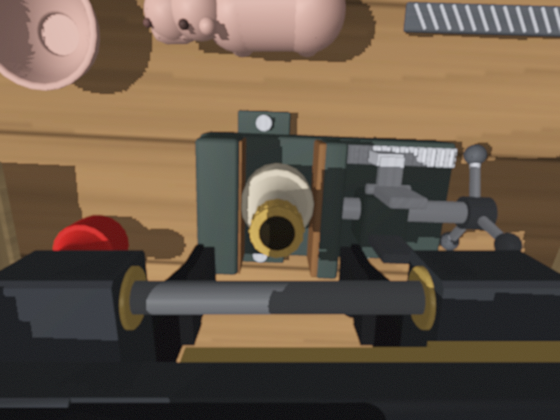

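```bash
python3 -m handwheel '[[[0,0,0],[2.86,0,0],0.5],[[0,0.042,0.001],[0,0,0],0.5],[[0,0.042,0.001],[0,0,0],0.5],[[0,0.042,0.001],[0,0,0],0.5],[[0,0.042,0.001],[0,0,0],0.5],[[0.04,0,0],[0,0,0],0.5],[[0,0,0],[0,0,0],0.5],[[0,0,0],[0,0,0],0.5]]'; python3 -c "
from h import *
snap('wrist','w37.png');go([.594,-.125,.0985],90)"; python3 ball.py .6 -.125 -20 8
```

```text
time: 54.5
position: [0.5937, -0.1244, 0.1559]
eef_rot: [-2.214, -0.002, 2.226]
ft_force: [0.5, 0.9, 0.6]
width: 0.0434
t54.55 p [ 0.5949 -0.1244  0.1572] w0.0433 F [ 1.1 -0.3  0.1] q [-0.39  0.58  1.54  0.    1.02  1.18]
turn [-1.7999e+02 -9.0000e-02  1.7000e-01]
turn [0.01 0.11 0.06]
shift (in tool axes after turn) [0.0587 0.0006 0.0009] cur axes x,y,z: [[0.0, 0.0, -1.0], [-0.0, -1.0, 0.0], [-1.0, 0.0, 0.0]]
-20 [278.9 254.5] [278.8 137.3] [278.5 232.1]
-16 [279.  250.1] [278.8 138. ] [278.5 235.9]
-12 [279.  245.4] [278.8 138.9] [278.5 239.6]
-8 [279.  240.4] [278.7 140.2] [278.5 243.3]
-4 [279.  235.1] [278.7 141.8] [278.5 246.8]
0 [279.  229.6] [278.7 143.7] [278.5 250.2]
4 [279.  223.9] [278.7 145.7] [278.5 253.5]
```

View pics/w37.png

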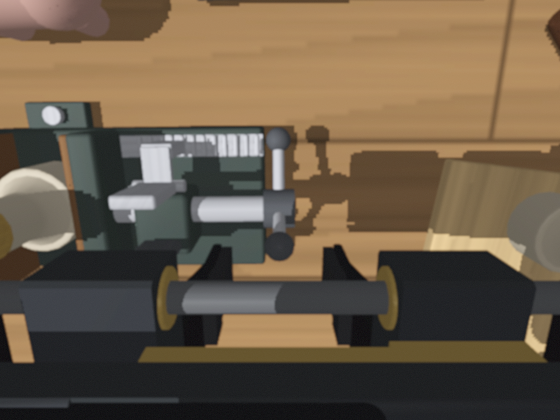

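```bash
python3 -m handwheel '[[[0.03,0.0006,0.005],[0,0,0],0.5],[[0.028,0,0],[0,0,0],0.5],[[0,0,0],[0,0,0],0.5],[[0,0,0],[0,0,0],0.5],[[0,0,0],[0,0,0],0],[[0,0,0],[0,0,0],0],[[0,0,0],[0,0,0],0],[[0,0,0],[0,0,0],0],[[0,0,0],[0,0,0],0]]'; python3 -m handwheel '[[[0.0032,0.0002,0.0099],[0,0,0],0],[[0.0052,0.0002,0.0091],[0,0,0],0],[[0.007,0.0002,0.0078],[0,0,0],0],[[0.0085,0.0002,0.0061],[0,0,0],0],[[0,0,0],[0,0,0],0],[[0,0,0],[0,0,0],0]]'; python3 -m handwheel '[[[0,0,0],[0,0,0],0.4],[[0,0,0],[0,0,0],0.4],[[0,0,0],[0,0,0],0.4],[[-0.04,0,0],[0,0,0],0.4],[[0,0,-0.043],[0,0,0],0.4],[[0,0,-0.042],[0,0,0],0.4],[[0,0,0],[0,0,0],0.4],[[0,0,0],[0,0,0],0.4],[[0,0,0],[0,0,0],0.4]]'; python3 -c "
from h import *
snap('wrist','w38.png');go([.6433,-.125,.074],90)"; python3 ball.py .6 -.125 -72 -50
```

```text
time: 55.45
position: [0.5908, -0.1257, 0.1003]
eef_rot: [-2.222, 0.001, 2.219]
ft_force: [0.2, 0.3, 3.6]
width: 0.0155
time: 56.05
position: [0.5569, -0.1265, 0.0755]
eef_rot: [-2.219, 0.001, 2.222]
ft_force: [-1.4, 0.0, 0.4]
width: 0.0159
time: 56.95
position: [0.6408, -0.1263, 0.115]
eef_rot: [-2.217, 0.0, 2.224]
ft_force: [-0.1, -0.2, -0.2]
width: 0.0345
t57.00 p [ 0.6407 -0.1264  0.1151] w0.0348 F [-0.9 -0.  -0.3] q [-0.37  0.69  1.45 -0.    1.01  1.21]
turn [ 1.7993e+02  8.0000e-02 -2.4000e-01]
turn [-0.07  0.15  0.05]
shift (in tool axes after turn) [ 0.0411 -0.0014 -0.0026] cur axes x,y,z: [[0.0, 0.0, -1.0], [-0.0, -1.0, 0.0], [-1.0, 0.0, 0.0]]
-72 [275.8 371.8] [275.4 260.5] [276.  249.4]
-68 [275.8 373.8] [275.5 254.6] [276.  253.3]
-64 [275.8 375.6] [275.5 249.1] [276.  257.3]
-60 [275.8 376.9] [275.5 243.9] [276.1 261.3]
-56 [275.7 377.8] [275.5 239.1] [276.1 265.5]
-52 [275.7 378.4] [275.5 234.7] [276.1 269.8]
```

View pics/w38.png

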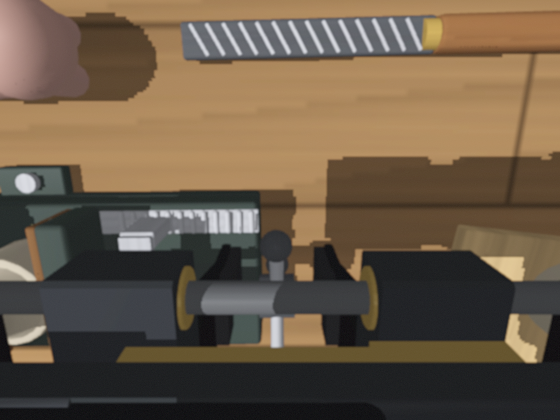

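```bash
python3 -m handwheel '[[[0.02,-0.0005,-0.002],[0,0,0],0.4],[[0.021,0,0],[0,0,0],0.4],[[0,0,0],[0,0,0],0.4],[[0,0,0],[0,0,0],0.4],[[0,0,0],[0,0,0],0],[[0,0,0],[0,0,0],0],[[0,0,0],[0,0,0],0],[[0,0,0],[0,0,0],0]]'; python3 -m handwheel '[[[-0.0085,0.0002,0.0061],[0,0,0],0],[[-0.007,0.0003,0.0078],[0,0,0],0],[[-0.0052,0.0003,0.0091],[0,0,0],0],[[-0.0032,0.0003,0.0099],[0,0,0],0],[[-0.0011,0.0003,0.0104],[0,0,0],0]]'; python3 -m handwheel '[[[0.0011,0.0003,0.0104],[0,0,0],0],[[0.0032,0.0003,0.0099],[0,0,0],0],[[0.0052,0.0003,0.0091],[0,0,0],0],[[0.007,0.0003,0.0078],[0,0,0],0],[[0.0085,0.0003,0.0061],[0,0,0],0],[[0,0,0],[0,0,0],0],[[0,0,0],[0,0,0],0]]'
```

```text
time: 57.8
position: [0.645, -0.1256, 0.0757]
eef_rot: [-2.222, 0.001, 2.219]
ft_force: [-0.4, 1.2, 3.5]
width: 0.0154
time: 58.3
position: [0.6036, -0.127, 0.1014]
eef_rot: [-2.228, 0.002, 2.212]
ft_force: [5.9, 5.9, -0.1]
width: 0.0159
time: 59.0
position: [0.555, -0.128, 0.0753]
eef_rot: [-2.214, -0.002, 2.226]
ft_force: [-5.1, 3.3, 6.1]
width: 0.0158
```

```bash
python3 -m handwheel '[[[0,0,0],[0,0,0],0.4],[[0,0,0],[0,0,0],0.4],[[0,0,0],[0,0,0],0.4],[[-0.04,0,0],[0,0,0],0.4],[[0,0,-0.044],[0,0,0],0.4],[[0,0,-0.043],[0,0,0],0.4],[[0,0,0],[0,0,0],0.4],[[0,0,0],[0,0,0],0.4],[[0,0,0],[0,0,0],0.4]]'; python3 -c "
from h import *
snap('wrist','w39.png');go([.6433,-.129,.074],90)"; python3 ball.py .6 -.129 -72 -50
```

```text
time: 59.9
position: [0.6433, -0.1289, 0.1139]
eef_rot: [-2.218, 0.0, 2.224]
ft_force: [-0.6, -0.5, 0.5]
width: 0.0348
t59.95 p [ 0.6432 -0.1289  0.114 ] w0.0351 F [-0.5  0.2  0. ] q [-0.37  0.7   1.44 -0.    1.01  1.2 ]
turn [ 1.7993e+02  7.0000e-02 -2.3000e-01]
turn [-0.07  0.15  0.04]
shift (in tool axes after turn) [ 0.04    0.0001 -0.0001] cur axes x,y,z: [[0.0, 0.0, -1.0], [-0.0, -1.0, 0.0], [-1.0, 0.0, 0.0]]
-72 [278.1 376.2] [278.2 265.7] [277.9 252.9]
-68 [278.1 378.3] [278.2 259.7] [277.9 256.8]
-64 [278.2 380.1] [278.2 254.1] [277.9 260.8]
-60 [278.2 381.5] [278.2 248.8] [277.9 264.8]
-56 [278.2 382.6] [278.2 243.9] [277.9 269. ]
-52 [278.2 383.2] [278.1 239.5] [277.9 273.3]
```

View pics/w39.png

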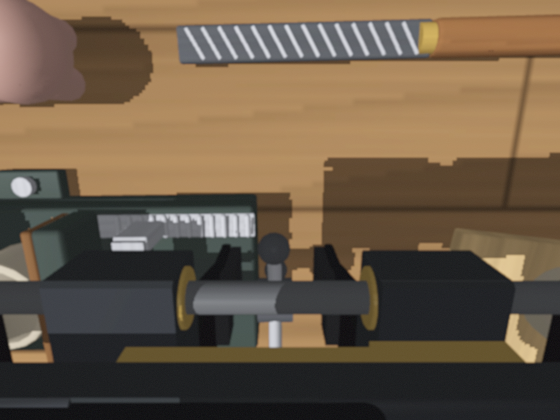

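```bash
python3 -m handwheel '[[[0.02,-0.0022,0],[0,0,0],0.4],[[0.019,0,0],[0,0,0],0.4],[[0,0,0],[0,0,0],0.4],[[0,0,0],[0,0,0],0.4],[[0,0,0],[0,0,0],0],[[0,0,0],[0,0,0],0],[[0,0,0],[0,0,0],0],[[0,0,0],[0,0,0],0]]'; python3 -m handwheel '[[[-0.0085,0.0002,0.0061],[0,0,0],0],[[-0.007,0.0003,0.0078],[0,0,0],0],[[-0.0052,0.0003,0.0091],[0,0,0],0],[[-0.0032,0.0003,0.0099],[0,0,0],0],[[-0.0011,0.0003,0.0104],[0,0,0],0]]'; python3 -m handwheel '[[[0.0011,0.0003,0.0104],[0,0,0],0],[[0.0032,0.0003,0.0099],[0,0,0],0],[[0.0052,0.0003,0.0091],[0,0,0],0],[[0.007,0.0003,0.0078],[0,0,0],0],[[0.0085,0.0003,0.0061],[0,0,0],0],[[0,0,0],[0,0,0],0],[[0,0,0],[0,0,0],0]]'
```

```text
time: 60.75
position: [0.6453, -0.127, 0.0766]
eef_rot: [-2.222, 0.002, 2.22]
ft_force: [-0.4, -0.4, 2.5]
width: 0.0156
time: 61.25
position: [0.6047, -0.1283, 0.1033]
eef_rot: [-2.231, 0.003, 2.211]
ft_force: [6.6, 3.5, 3.6]
width: 0.0161
time: 61.95
position: [0.5547, -0.1293, 0.0771]
eef_rot: [-2.214, -0.001, 2.228]
ft_force: [-5.0, 0.4, 6.6]
width: 0.0158
```

```bash
python3 -m handwheel '[[[0,0,0],[0,0,0],0.5],[[0,0,0],[0,0,0],0.5],[[0,0,0],[0,0,0],0.5],[[-0.05,0,0],[0,0,0],1],[[-0.05,0,0],[0,0,0],1],[[-0.01,-0.03,-0.014],[0,0,0],1],[[0,-0.03,-0.014],[0,0,0],1],[[0,-0.029,-0.012],[0,0,0],1],[[0,0,0],[-8.5,0,0],1],[[0,0,0],[-8.5,0,0],1]]'; python3 -m handwheel '[[[0,0,0],[-8.5,0,0],1],[[0,0,0],[-8.5,0,0],1],[[0,0,0],[-8.5,0,0],1],[[0,0,0],[-8.5,0,0],1],[[0,0,0],[-8.5,0,0],1],[[0,0,0],[-8.5,0,0],1],[[0,0,0],[-8.5,0,0],1],[[0,0,0],[-8.5,0,0],1],[[0,0,0],[-5,0,0],1],[[0,0,0],[0,0,0],1]]'; python3 -m handwheel '[[[0,0,0],[0,0,0],1],[[0,0,0],[0,0,0],1]]'; python3 -c "
from h import *
snap('wrist','w40.png');go([.5946,-.040,.101],0)"
```

```text
time: 62.95
position: [0.5983, -0.0395, 0.1856]
eef_rot: [2.057, 0.315, -2.058]
ft_force: [-0.4, -0.5, -0.4]
width: 0.0845
time: 63.95
position: [0.5981, -0.0408, 0.1855]
eef_rot: [1.21, 1.209, -1.211]
ft_force: [0.9, -0.1, 0.1]
width: 0.0868
time: 64.15
position: [0.5983, -0.0408, 0.1856]
eef_rot: [1.211, 1.208, -1.211]
ft_force: [-1.4, 0.8, 0.2]
width: 0.0873
t64.20 p [ 0.5983 -0.0408  0.1857] w0.0871 F [-0.  -0.1  0. ] q [-0.25  0.54  1.54  0.    1.07 -0.25]
turn [-0.12 -0.    0.01]
turn [1.7988e+02 1.0000e-02 0.0000e+00]
shift (in tool axes after turn) [ 0.0847 -0.0037 -0.0008] cur axes x,y,z: [[0.0, 0.0, -1.0], [1.0, 0.0, 0.0], [0.0, -1.0, 0.0]]
```

View pics/w40.png

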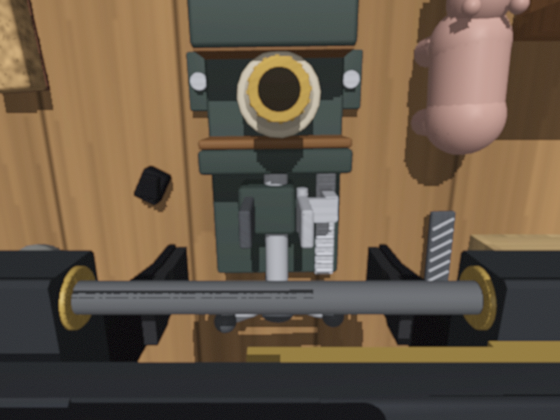

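```bash
python3 - <<'E'
from h import *
im=cv2.imread('pics/w40.png'); cv2.imwrite('pics/w40z.png',cv2.resize(im[120:290,190:370],None,fx=3.3,fy=3.3,interpolation=cv2.INTER_CUBIC))
c=vision.get_calibration('wrist')
print(onplane(c,240,228,.128),onplane(c,315,228,.128),proj(c,[.5946,-.04,.128]))
E
```

```text
[ 0.57482978 -0.03999769  0.128     ] [ 0.62281988 -0.04005581  0.128     ] [270.89162503 227.96785979]
```

View pics/w40z.png

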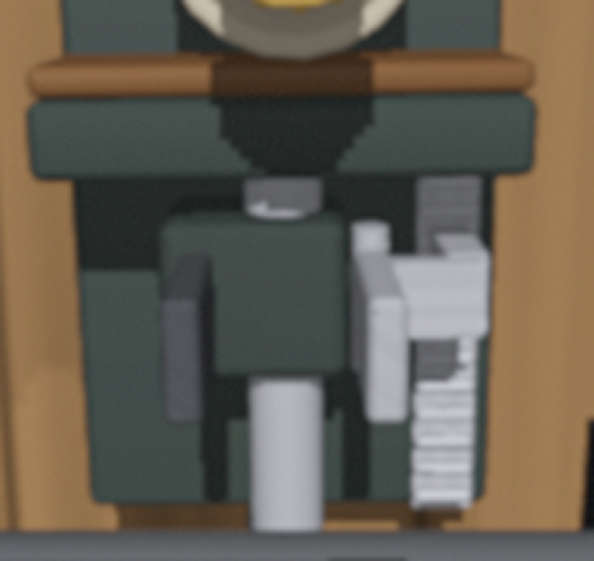

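```bash
python3 -m handwheel '[[[0.03,-0.005,-0.001],[0,0,0],1],[[0.03,0,0],[0,0,0],1],[[0.025,0,0],[0,0,0],1],[[0,0,0],[0,0,0],1],[[0,0,0],[0,0,0],1],[[0,0,0],[0,0,0],0],[[0,0,0],[0,0,0],0],[[0,0,0],[0,0,0],0],[[0,0,0],[0,0,0],0],[[0,0,0],[0,0,0],0]]';python3 -m handwheel '[[[0,-0.002,0],[0,0,0],0],[[0,-0.002,0],[0,0,0],0],[[0,0,0],[0,0,0],0],[[0,0,0],[0,0,0],0]]'
```

```text
time: 65.2
position: [0.5941, -0.0399, 0.1012]
eef_rot: [1.211, 1.207, -1.209]
ft_force: [7.3, 0.7, -2.4]
width: 0.055
time: 65.6
position: [0.5938, -0.0405, 0.1013]
eef_rot: [1.213, 1.2, -1.203]
ft_force: [6.5, -0.9, -4.7]
width: 0.0407
```

Squeezed to the same width as before (40.7 mm), so I'll slide back.

```bash
python3 -m handwheel '[[[0,0,0.003],[0,0,0],0],[[0,0,0.004],[0,0,0],0],[[0,0,0.005],[0,0,0],0],[[0,0,0.005],[0,0,0],0],[[0,0,0],[0,0,0],0]]';python3 -m handwheel '[[[0,0,0.006],[0,0,0],0],[[0,0,0.006],[0,0,0],0],[[0,0,0.006],[0,0,0],0],[[0,0,0.006],[0,0,0],0],[[0,0,0.006],[0,0,0],0],[[0,0,0.003],[0,0,0],0],[[0,0,0],[0,0,0],0],[[0,0,0],[0,0,0],0]]'; python3 -c "
from h import *
snap('wrist','w41.png')"
```

```text
time: 66.1
position: [0.594, -0.058, 0.1013]
eef_rot: [1.213, 1.199, -1.203]
ft_force: [6.2, -1.1, -5.3]
width: 0.0406
time: 66.9
position: [0.5943, -0.0911, 0.1013]
eef_rot: [1.213, 1.198, -1.203]
ft_force: [6.8, -0.6, -5.9]
width: 0.0405
```

View pics/w41.png

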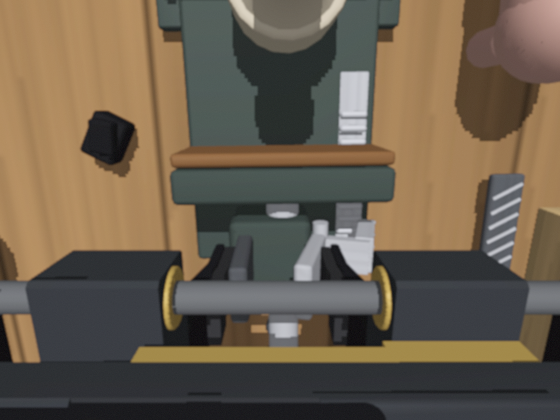

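```bash
python3 -m handwheel '[[[0,0,0],[0,0,0],1],[[0,0.003,0],[0,0,0],1],[[0,0,0],[0,0,0],1],[[0,0,0],[0,0,0],1],[[0,0,0],[0,0,0],1],[[0,0,0],[0,0,0],1],[[0,0,0],[0,0,0],1],[[-0.05,0,0],[0,0,0],1],[[-0.045,0,-0.03],[0,0,0],1],[[0,0.003,-0.05],[0,0,0],1]]';python3 -m handwheel '[[[0,0.002,-0.05],[0,0,0],1],[[0,0,0],[0,0,0],1],[[0,0,0],[0,0,0],1],[[0,0,0],[0,0,0],1]]'; python3 -c "
from h import *
snap('wrist','w42.png');go([.6,.0425,.0935],0); c=vision.get_calibration('wrist'); print(proj(c,[.6,.0425,.1485]),proj(c,[.6,.0425,.08]))"
```

```text
time: 67.95
position: [0.6002, -0.0151, 0.1984]
eef_rot: [1.217, 1.194, -1.206]
ft_force: [2.1, 0.6, 0.2]
width: 0.0867
time: 68.35
position: [0.5974, 0.0371, 0.1921]
eef_rot: [1.21, 1.209, -1.211]
ft_force: [0.2, 0.1, -0.1]
width: 0.0867
t68.40 p [0.5974 0.0366 0.1921] w0.0872 F [ 0.2  0.1 -0.7] q [-0.13  0.53  1.53 -0.    1.08 -0.12]
turn [-0.13  0.02  0.02]
turn [ 1.7987e+02  4.0000e-02 -3.0000e-02]
shift (in tool axes after turn) [ 0.0986  0.0026 -0.0059] cur axes x,y,z: [[0.0, 0.0, -1.0], [1.0, 0.0, 0.0], [0.0, -1.0, 0.0]]
[280.95044917 227.25886244] [280.15501937 199.91369546]
```

View pics/w42.png

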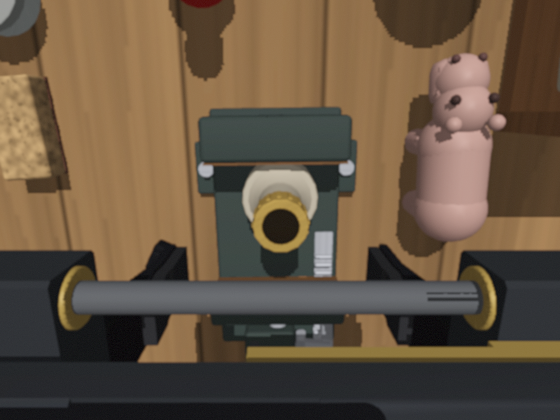

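```bash
python3 -m handwheel '[[[0.03,0.0026,-0.007],[0,0,0],1],[[0.03,0,0],[0,0,0],1],[[0.03,0,0],[0,0,0],1],[[0.007,0,0],[0,0,0],1],[[0,0,0],[0,0,0],1],[[0,0,0],[0,0,0],1],[[0,0,0],[0,0,0],1]]';python3 -m handwheel '[[[0,0,0],[0,0,0],0],[[0,0,0],[0,0,0],0],[[0,0,0],[0,0,0],0],[[0,0,0],[0,0,0],0],[[0,0,0],[0,0,0],0],[[0,0,0],[0,0,0],0],[[0,0,0],[0,0,0],0],[[0,0,0],[0,0,0],0],[[0,0,0],[0,0,0],0],[[0,0,0],[0,0,0],0]]';python3 -c "
from h import *
go([.6,.0435,.0935],0)"
```

```text
time: 69.1
position: [0.6014, 0.0443, 0.097]
eef_rot: [1.212, 1.206, -1.208]
ft_force: [1.1, 0.2, 0.3]
width: 0.0871
time: 70.1
position: [0.5996, 0.0448, 0.0952]
eef_rot: [1.21, 1.209, -1.211]
ft_force: [-1.3, 0.3, 0.4]
width: 0.033
t70.10 p [0.5996 0.0448 0.0952] w0.0330 F [-1.3  0.3  0.4] q [-0.11  0.66  1.6  -0.    0.88 -0.11]
turn [-0.06 -0.    0.05]
turn [1.7994e+02 8.0000e-02 0.0000e+00]
shift (in tool axes after turn) [0.0017 0.0004 0.0013] cur axes x,y,z: [[0.0, 0.0, -1.0], [1.0, 0.0, 0.0], [0.0, -1.0, 0.0]]
```

```bash
python3 -m handwheel '[[[-0.02,0,0],[0,0,0],0],[[-0.04,0,0],[0,0,0],0],[[-0.05,0,0],[0,0,0],0],[[0,-0.01,0.02],[0,0,0],0],[[0,-0.0182,0.0429],[0,0,0],0],[[0,-0.0182,0.0429],[0,0,0],0],[[0,-0.0182,0.0429],[0,0,0],0],[[0,-0.0182,0.0429],[0,0,0],0],[[0,-0.0182,0.0429],[0,0,0],0],[[0,-0.0182,0.0429],[0,0,0],0]]';python3 -m handwheel '[[[0,-0.0182,0.0429],[0,0,0],0],[[0,-0.0182,0.0429],[0,0,0],0],[[0,-0.01,0.022],[0,0,0],0],[[0,0,0],[0,0,0],0],[[0,0,0],[0,0,0],0],[[0,0,0],[0,0,0],0]]';python3 -c "
from h import *
go([.436,-.341,.0692],0); snap('wrist','w43.png'); snap('scene','s43.png'); snap('top','t43.png')"
```

```text
time: 71.1
position: [0.479, -0.2335, 0.2043]
eef_rot: [1.21, 1.211, -1.21]
ft_force: [1.2, 0.2, -4.7]
width: 0.033
time: 71.7
position: [0.4338, -0.3387, 0.2045]
eef_rot: [1.211, 1.212, -1.209]
ft_force: [0.5, 0.4, -5.1]
width: 0.0332
t71.70 p [ 0.4338 -0.3387  0.2045] w0.0332 F [ 0.5  0.4 -5.1] q [-0.87  0.45  1.64  0.    1.05 -0.87]
turn [-0.02 -0.13  0.07]
turn [1.7998e+02 1.2000e-01 2.0000e-01]
shift (in tool axes after turn) [0.1353 0.0022 0.0023] cur axes x,y,z: [[0.0, 0.0, -1.0], [1.0, 0.0, 0.0], [0.0, -1.0, 0.0]]
```

View pics/w43.png

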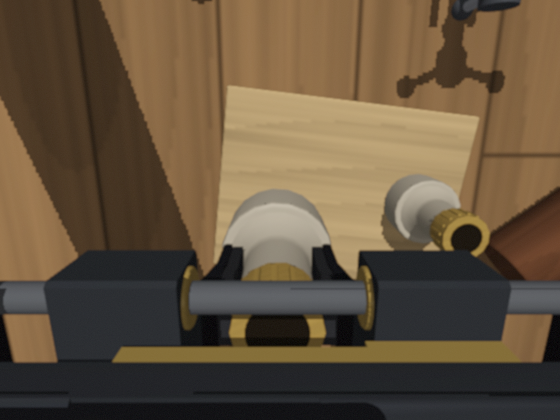

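View pics/s43.png

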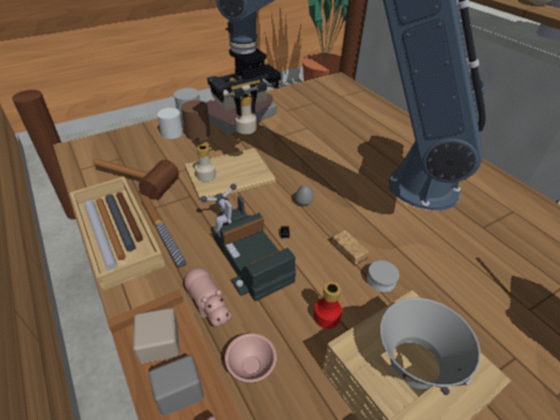

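```bash
python3 - <<'E'
from h import *
c=vision.get_calibration('wrist')
a=onplane(c,229,87,.016);b=onplane(c,476,118,.016);print(a,b,np.linalg.norm(a-b))
u=(b-a)/np.linalg.norm(b-a); v=np.array([u[1],-u[0],0])  # -y side
ce=a+u*.12+v*.09; print('centre',ce,'target',ce-u*.06, 'done',onplane(c,418,207,.035))
E
```

```text
[ 0.38998633 -0.24450827  0.016     ] [ 0.62195263 -0.27197942  0.016     ] 0.23358729756977198
centre [ 0.49856908 -0.34799637  0.016     ] target [ 0.43898546 -0.34094004  0.016     ] done [ 0.56872409 -0.35382928  0.035     ]
```

```bash
python3 -m handwheel '[[[0.03,0.004,0.002],[0,0,0],0],[[0.04,0,0],[0,0,0],0],[[0.035,0,0],[0,0,0],0],[[0.02,0,0],[0,0,0],0],[[0.005,0,0],[0,0,0],0],[[0,0,0],[0,0,0],0],[[0,0,0],[0,0,0],0],[[0,0,0],[0,0,0],0]]';python3 -c "
from h import *
go([.438,-.341,.0692],0)"; python3 -m handwheel '[[[0.002,0,0],[0,0,0],0],[[0,0,0],[0,0,0],0],[[0,0,0],[0,0,0],0]]'; python3 -m handwheel '[[[0.002,0,0],[0,0,0],0],[[0,0,0],[0,0,0],0],[[0,0,0],[0,0,0],0]]'
```

```text
time: 72.65
position: [0.4391, -0.3431, 0.0769]
eef_rot: [1.209, 1.205, -1.209]
ft_force: [-0.6, 0.1, -5.0]
width: 0.0333
t72.65 p [ 0.4391 -0.3431  0.0769] w0.0333 F [-0.6  0.1 -5. ] q [-0.86  0.65  1.73  0.    0.77 -0.86]
turn [-0.04  0.15 -0.13]
turn [179.96  -0.2   -0.24]
shift (in tool axes after turn) [ 0.0077 -0.0011 -0.0021] cur axes x,y,z: [[0.0, 0.0, -1.0], [1.0, 0.0, 0.0], [0.0, -1.0, 0.0]]
time: 72.95
position: [0.4381, -0.3423, 0.0737]
eef_rot: [1.21, 1.208, -1.21]
ft_force: [0.5, -1.0, -5.3]
width: 0.033
time: 73.25
position: [0.438, -0.3421, 0.0712]
eef_rot: [1.21, 1.209, -1.21]
ft_force: [-0.5, -0.7, -5.2]
width: 0.0334
```

```bash
python3 -m handwheel '[[[0.002,0,0],[0,0,0],0],[[0,0,0],[0,0,0],0],[[0,0,0],[0,0,0],0]]'; python3 -m handwheel '[[[0.001,0,0],[0,0,0],0],[[0,0,0],[0,0,0],0],[[0,0,0],[0,0,0],0]]'
```

```text
time: 73.55
position: [0.4382, -0.3424, 0.0694]
eef_rot: [1.21, 1.208, -1.21]
ft_force: [0.5, -0.3, -4.0]
width: 0.0331
time: 73.85
position: [0.4382, -0.3427, 0.0691]
eef_rot: [1.209, 1.208, -1.21]
ft_force: [-1.6, -0.4, 5.0]
width: 0.0329
```

```bash
python3 -m handwheel '[[[0,0,0],[0,0,0],1],[[0,0,0],[0,0,0],1],[[0,0,0],[0,0,0],1],[[0,0,0],[0,0,0],1],[[0,0,0],[0,0,0],1],[[0,0,0],[0,0,0],1],[[0,0,0],[0,0,0],1],[[0,0,0],[0,0,0],1],[[0,0,0],[0,0,0],1],[[-0.02,0,0],[0,0,0],1]]'; python3 -m handwheel '[[[-0.04,0,0],[0,0,0],1],[[-0.04,0,0],[0,0,0],1],[[0,0.02,0.03],[0,0,0],1],[[0,0.02,0.04],[0,0,0],1],[[0,0.02,0.05],[0,0,0],1],[[0,0,0],[0,0,0],1],[[0,0,0],[0,0,0],1],[[0,0,0],[0,0,0],1]]'; python3 -c "
from h import *
go(None); snap('wrist','w44.png'); a,_=snap('scene','s44.png'); snap('top','t44.png')
im=cv2.imread('pics/s44.png'); cv2.imwrite('pics/s44z.png',cv2.resize(im[120:215,170:300],None,fx=6,fy=6,interpolation=cv2.INTER_CUBIC))"
```

```text
time: 74.85
position: [0.4367, -0.3408, 0.0865]
eef_rot: [1.211, 1.214, -1.211]
ft_force: [0.3, 0.7, 0.6]
width: 0.0865
time: 75.65
position: [0.4956, -0.4571, 0.1676]
eef_rot: [1.211, 1.212, -1.21]
ft_force: [0.6, 0.1, 0.6]
width: 0.0866
t75.65 p [ 0.4956 -0.4571  0.1676] w0.0866 F [0.6 0.1 0.6] q [-0.91  0.65  1.35  0.    1.14 -0.91]
```

View pics/w44.png

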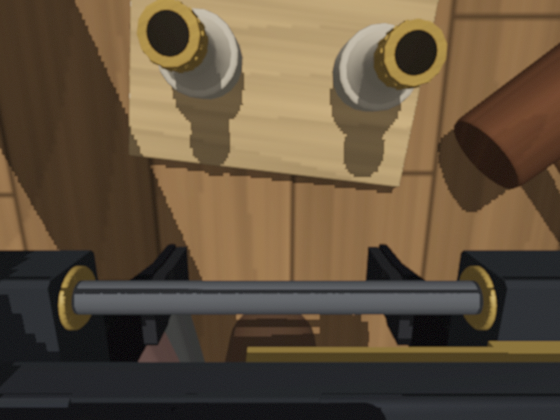

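View pics/s44z.png

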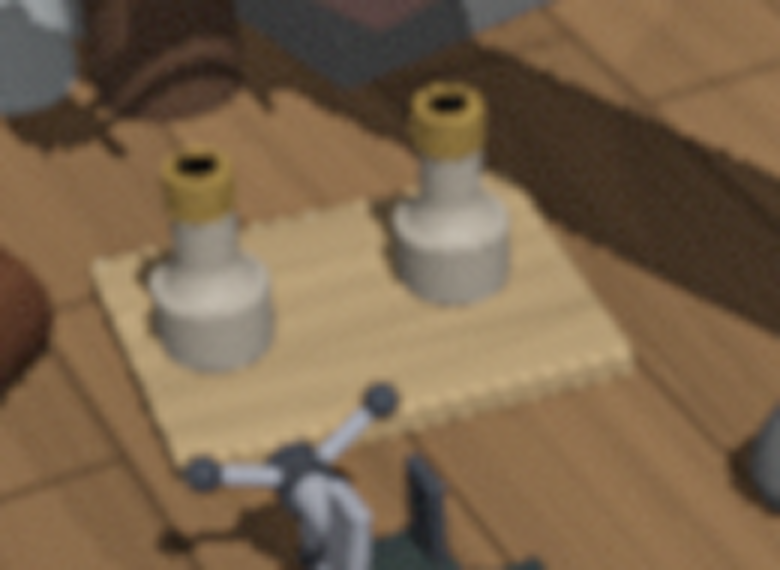

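View pics/t44.png

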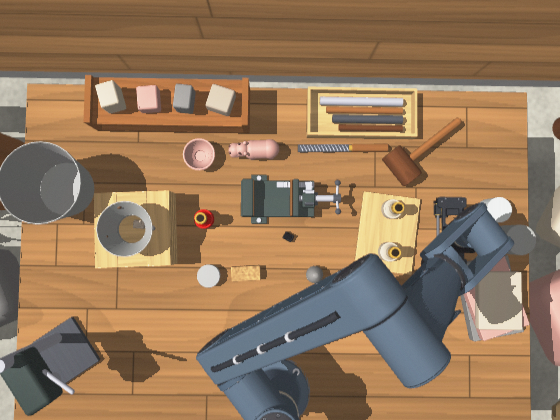

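```bash
python3 - <<'E'
from h import *
c=vision.get_calibration('scene'); z=lambda p:(proj(c,p)-[170,120])*6
for n,x,y in (('done',.5687,-.3538),('new',.4380,-.3425)):
    b=z([x,y,.016])
    for h in(.106,.109): print(n,h,z([x,y,.016+h]).round(1),'base front', z([x+.03*.5,y+.03*.86,.016]).round(1))
w=vision.get_calibration('wrist')
for n,x,y,px in (('done',.5687,-.3538,(415,53)),('new',.4380,-.3425,(167,34))):
    print(n,[proj(w,[x,y,.016+h]).round(1) for h in(.106,.109)],px)
E
```

```text
done 0.106 [193.2 162.8] base front [207.5 372.4]
done 0.109 [192.5 157.6] base front [207.5 372.4]
new 0.106 [444.2 102.9] base front [447.9 307.9]
new 0.109 [444.   97.8] base front [447.9 307.9]
done [array([412.7,  51.9]), array([414.8,  51. ])] (415, 53)
new [array([166.3,  28.8]), array([164.6,  27.5])] (167, 34)
```

```bash
python3 -m handwheel '[[[-0.03,0,0],[0,0,0],1],[[0,0,0],[0,0,0],1],[[0,0,0],[0,0,0],1],[[0,0,0],[0,0,0],1]]'; python3 -c "
from h import *
print(arm.state()['ft_force']); print(arm.close_job())"
```

```text
time: 76.2
position: [0.4961, -0.4578, 0.1977]
eef_rot: [1.21, 1.21, -1.21]
ft_force: [-0.1, 0.7, 0.8]
width: 0.0871
[-0.0914131   0.74084187  0.78613188]
the job is handed in; nothing more can be done
None
```

The job is done and handed in at 76 s of the 210 s.

**What I did**
- **Chunks:** only two were present, both on the vise bed. I dropped both down the funnel, and a picture showed both in the crate.
- **Candlestick in the vise:** I stood it on the bed, ran the jaw up with the quick release and let the lever go. I then tightened the screw to about 6.1 rad.
- **Cup:** I turned it clockwise to its stop.
- **Vise opened:** I backed the screw off about three strokes and slid the jaw back roughly 50 mm.
- **Placing:** the candlestick stands upright on the free half of the finishing board.

**Last checks**
- **Cup home:** the turning torque rose from about 0.22 to 0.43–0.53 N m and stayed there over more turning. In the scene view the rim height matches the finished candlestick to within the picture's resolution, which is coarse at about 1 mm.
- **Other items:** the top view showed the red and black look-alikes and the rest of the bench things where they were. The robot was touching nothing.

**What went wrong or disagreed**
- The grip came off a handle ball once in the middle of a screw stroke, and I regrasped it.
- At the height given in the task, the gripper's fixed force did not squeeze the quick-release lever fully. I gripped it about 6 mm higher.
- Camera readings of the same point differed by 5–10 mm across views at long range, so I used close wrist views for the grasps.

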